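# Load the lining bonding press and clamp the pack to its slipping torque

### The job

Load the idle bonding press: take the steel pressure sleeve, which is kept on the press's flatted spindle, off for the moment, put every lining disc that lies on the bench flat onto the spindle, each bore turned to match the flat, and put the sleeve back over the spindle on top of them. Then slide the press bridge over the spindle until it meets its end stop, and turn its T-handle clockwise (seen from above) until the foot is tight on the sleeve and the torque clutch slips; stop as soon as it slips (more than a sixth of a turn of slipping spoils the clutch), leave the pack clamped and let go.

Things in the scene. Friction and masses are not known exactly. Their poses are not given: they have to be found in the camera images.
- press: fixed press: green base plate 170 (x) x 250 (y) x 16 mm, origin under its centre. A D-section spindle stands at x 0, y +75 mm. Guide rods along y at x = +-58 mm (end blocks 36 mm high). The bridge, a green portal 44 mm deep in y, legs at x = +-58 mm, beam 148 to 172 mm high, slides on them; its middle is at y = -75 mm parked, at y = +75 mm, over the spindle, at the end stop
- spindle_seat (a point): centre of the spindle's shoulder (flat, 54 mm wide, 38 mm above the bench) on which the pack sits; axes as the press's. From here the spindle rises 58 mm: a shaft 24 mm in diameter with one flat along its length, on the press's -x side, 6 mm from the axis; the top 6 mm taper in by 3 mm
- lining_disc_1: brake lining disc, 64 mm across, 10 mm thick, dark pads on a steel carrier, 0.12 kg, flat on the bench; origin at the centre of its underside. D-shaped through bore 26.6 mm in diameter, flat on the disc's -x side 7.3 mm from the axis (1.3 mm clearance); the gap between pads is widest on that side. Fits when its x axis points along the press's. 2 to 4 discs are present; absent ones read None
- lining_disc_2: a disc like lining_disc_1 (may be absent)
- lining_disc_3: a disc like lining_disc_1 (may be absent)
- lining_disc_4: a disc like lining_disc_1 (may be absent)
- pressure_sleeve: bright steel sleeve, 40 mm across, 50 mm tall, 0.25 kg, with the same D-shaped through bore as the discs, flat on its own -x side (a short upright groove outside marks it); origin at the centre of its underside. Starts on the empty spindle; at last it goes back there on top of the discs, x axis along the press's. The bench at x 0.4 to 0.64, y 0.12 to 0.37 holds nothing but discs
- bridge (a joint): travel of the bridge along the press's +y, m: about 0 (up to 0.02) parked, 0.15 at the end stop over the spindle; sliding friction about 4 N, stays where it is left
- bridge_grip (a point): middle of the bridge's black grip, an upright round post 22 mm across on the robot-side end of the beam (88 mm to the press's -x of the bridge's middle), 172 to 200 mm above the bench; this point is at 186 mm; moves with the bridge, axes as the press's
- tee_handle (a point): middle of the black T-handle on the bridge: a level bar 14 mm thick, 60 mm long, 26 mm high (190 to 216 mm above the bench), turning about a vertical axis through this point (203 mm high), at constant height. The bar's length lies along this point's y axis, its thickness along x. It stands on a steel collar 34 mm across, top at 182 mm
- screw (a joint): turn of the steel collar (white pointer) under the T-handle, rad, clockwise from above positive, 0 = foot fully up; 1 rad lowers the foot 5 mm. At the end stop the foot starts 6 mm above the sleeve with four discs, 16 mm with three, 26 mm with two. It turns with the handle (0.1 N m) until the foot is tight, then stands still, and holds when released
- tee (a joint): turn of the T-handle relative to the collar, rad, clockwise positive: 0 until the clutch slips (0.18 N m), then grows while the collar stands still. It must exceed 0.05 at the end and never pass 1.1
- press_foot: round steel foot, 36 mm across, under the middle of the bridge, pushed down on the sleeve by the screw; underside 134 mm above the bench when fully up. Its origin lies 134 mm below that underside, on the axis
Mind the look-alikes: they are no part of the job. Leave any brown, green or purple look-alike of the lining_disc_3 alone.

How it is judged:
By the outcome, as a careful person would: the job done as asked, in the order asked, and still so for the second after the job is handed in, with the robot touching nothing.
Of lining_disc_1, lining_disc_2, lining_disc_3, lining_disc_4 only 2 to 4 are there at a start; the rules pass over those that are not, and their reading is None.
At some moment in a run one of lining_disc_1, lining_disc_2, lining_disc_3, lining_disc_4 may be knocked a few centimetres aside while the robot is not near it.
It also fails if it takes over 208 s, if anything falls off the work surface, if the arm or the gripper's body presses on something with over 40 N, if the wrist force passes 120 N, or if a joint passes its speed limit or range.

### The arm

A 6-joint arm with a two-finger parallel gripper is mounted at the origin on a cart in front of the work surface, level with it; the furniture and walls round the work are solid. World frame = base frame: x ahead of the robot, y to its left, z up, the work surface at z = 0. Lengths are in mm, angles in rad, forces in N, time in s.
With the tool pointing down it reaches from about 325 to 775 mm from the base axis. Payload 5.5 kg.
Tool frame: the origin (TCP) lies at the very end of the fingers, on their centre line; the grasp point (between the pads) lies 19 mm behind it; z points along the fingers, y is the direction in which the jaws open and shut (so a half turn about z gives the same grasp; the last joint's range is limited). The gripper opens to 88 mm and grips with 3 to 60 N. Pads are 20 mm wide; open, the fingers measure 115 mm over their backs; the gripper's body (75 mm by 178 mm) begins 61 mm behind the grasp point.
Start: joints at [-1.347, 0.091, 1.231, -0, 1.82, -0.057], TCP at [166.274, -576.515, 222.631] pointing down, gripper open.
Joint ranges: [-2.87, 2.87], [-0.86, 2.18], [0.17, 2.46], [-1.51, 4.65], [0.06, 2.69], [-2.65, 2.65]. Speed limits (rad/s): [2.57, 2.57, 3.01, 3.14, 3.14, 3.14].

### API

Orientations are given as a unit quaternion [x, y, z, w].
In Python, from cell import ctrl gives the robot as it stands.
- The arm moves only by the tool move_arm, never from a script. Its argument "deltas" is a list of rows, each a list of 7 numbers: the gripper's target within -1 to 1 (fully open at 1, half-way at 0, shut at -1), then the shift along the tool's x, y, z in mm, then the turn, a rotation vector about the tool's x, y, z in degrees. In form: [[grip, x, y, z, wx, wy, wz], ...]. A call has 1 to 8 rows; each row is the pose to reach, as a shift and turn from the pose commanded when the call began, along the tool's axes at that moment; what a row does not reach only later rows make up. A row lasts 1/8 s, in which the tool goes at most 62.5 mm and 10.7 degrees, less where a joint would pass 70% of its speed; a pose out of reach is approached as far as the arm can. A call with a gripper value outside its range is refused whole. The fingers move at their own pace and stop on an object; "grip_force" is the grip in N (left out, the last holds). Time passes only in rows, so rows that repeat a pose let the fingers close. It gives the time, the measured TCP pose, the force and the opening at its end, in the units of the state.
- ctrl.state(): the state, without advancing time (a new reading comes with each control period).
- ctrl.capture(name): name is "side" or "top" or "wrist"; returns (picture, depth): 384x512x3 uint8, red, green, blue; 384x512 float32, mm along the optical axis (not along the pixel's ray), 0 where there is no reading.
- ctrl.camera_model(name): a dict with "mtx" (3x3 intrinsics, pixels), "origin" and "orientation" of the camera in the world. Camera axes: x right, y down, z forward; pixel columns grow to the right and rows downward; lengths in mm; the calibration is good to about 2 mm. A picture is of the moment at which its call begins: read the wrist's pose just before it. camera_model takes no time and is no camera call; for the wrist camera it gives the pose at the moment of the call.
- ctrl.close_job(): hands the job in, once; it reports no verdict.
The state is a dict: "clock": time; "joint_positions": joint angles; "joint_velocities": joint speeds; "joint_torque": joint torques, N m; "ee_pos": TCP position; "eef_rot": TCP orientation; "ft_force": force on the tool from outside, world axes, zero at the start; "wrist_torque": the same for the moment, N m; "width": finger opening in mm.
Only numpy, scipy, OpenCV 4.12 (cv2) and the standard library are available. Lean on these libraries where they do the work, as an engineer would, in place of code of your own. Each camera call takes 0.05 s, during which the arm holds its last target. There are 200 camera calls.

## Working session

There is one attempt and no reset: what is moved stays moved. The work goes in short steps, Python scripts to look and compute and a tool call to move; the robot and the scene stay as the last step left them, time stands still between calls to the robot, and variables do not carry over. Pictures are saved under pics/ and viewed, about 12 in all and at most 16, crops included, and the job is handed in when it is done.

Besides the shell and the picture viewer there is one more tool, called after "Request:" in YAML: its name, and indented under it one key for each argument. move_arm: Moves the arm, as the interface text tells. Its arguments: {"type":"object","properties":{"deltas":{"type":"array"},"grip_force":{"type":"number"}},"required":["deltas"]}

```bash
mkdir -p pics; ls
cat > h.py <<'E'
import numpy as np, cv2
from scipy.spatial.transform import Rotation as R
from cell import ctrl
def cap(n,save=None):
    m=ctrl.camera_model(n); p,d=ctrl.capture(n)
    if save: cv2.imwrite('pics/'+save,p[:,:,::-1])
    return p,d,m
def rot(m):
    o=np.array(m['orientation'],float)
    return o if o.shape==(3,3) else R.from_quat(o).as_matrix()
def ray(m,u,v,z):
    K=np.array(m['mtx']); r=rot(m)@np.linalg.inv(K)@np.array([u,v,1.]); o=np.array(m['origin'])
    return o+r*(z-o[2])/r[2]
def proj(m,P):
    q=np.array(m['mtx'])@(rot(m).T@(np.array(P,float)-np.array(m['origin']))); return q[:2]/q[2]
def cloud(m,d):
    v,u=np.mgrid[:d.shape[0],:d.shape[1]]; K=np.array(m['mtx'])
    c=np.stack([(u-K[0,2])/K[0,0]*d,(v-K[1,2])/K[1,1]*d,d],-1)
    return c@rot(m).T+np.array(m['origin'])
E
python3 - <<'E'
from h import *
print(ctrl.state())
for n in('top','side'):
    p,d,m=cap(n,n+'0.png'); print(n,m)
a=[cv2.imread(f'pics/{n}0.png') for n in('top','side')]
cv2.imwrite('pics/both0.png',np.vstack(a)[:, :] if 0 else cv2.resize(np.vstack(a),None,fx=.78,fy=.78))
E
```

```text
pics
{'clock': 0.0, 'joint_positions': array([-1.34671103e+00,  9.18031749e-02,  1.23189318e+00, -1.42691796e-05,
        1.81976558e+00, -5.66902617e-02]), 'joint_velocities': array([ 0.00043944,  0.00053223,  0.00093667, -0.00045114, -0.00045563,
        0.0014705 ]), 'joint_torque': array([-1.13309077e-03, -4.46449399e+01, -4.06448400e+01,  6.96799974e-02,
        2.91970937e-02, -1.29419450e-04]), 'ee_pos': array([ 166.19441725, -576.21780081,  221.53608452]), 'eef_rot': array([ 9.90161623e-01,  1.39925292e-01, -8.50279330e-05, -9.30791811e-04]), 'ft_force': array([-0.175435  , -0.09109412, -0.3727718 ]), 'wrist_torque': array([ 0.01368905, -0.01460587,  0.00580297]), 'width': 87.82062513261687}
top {'mtx': array([[355.01819076,   0.        , 253.48529479],
       [  0.        , 355.01819076, 190.33903053],
       [  0.        ,   0.        ,   1.        ]]), 'origin': array([ 344.95160975,   67.91613751, 1148.84393555]), 'orientation': array([-0.69780159,  0.71126591, -0.0574641 ,  0.06222241])}
side {'mtx': array([[486.41708103,   0.        , 260.30958748],
       [  0.        , 486.41708103, 186.94296119],
       [  0.        ,   0.        ,   1.        ]]), 'origin': array([-131.48727444, 1178.38471895,  846.21266991]), 'orientation': array([-0.22460739,  0.82826204, -0.49532325,  0.13486433])}
```

View pics/top0.png

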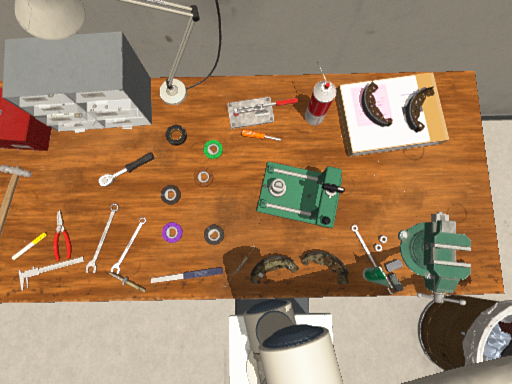

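View pics/side0.png

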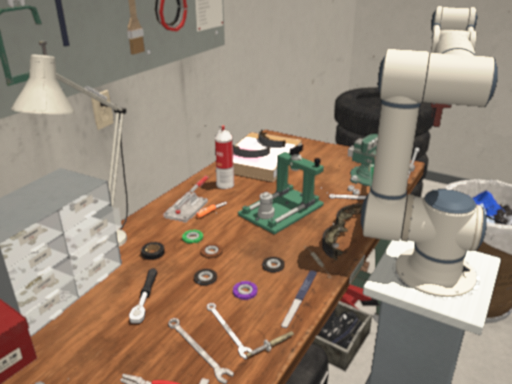

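The top view shows the press at about (298,193), with the sleeve at (278,186) and the bridge to its right. There are six rings: black (176,134), green (213,149), brown (204,177), dark (171,194), purple (172,232) and dark (214,234). I'll enlarge and measure these.

Run:
```python
from h import *
p,d,m=cap('top')
c=cloud(m,d)
for u,v in [(176,134),(213,149),(204,177),(171,194),(172,232),(214,234),(278,186)]:
    w=c[v-16:v+17,u-16:u+17]; k=(w[...,2]>5)&(w[...,2]<40); pts=w[k]
    rr=cv2.minEnclosingCircle(pts[:,:2].astype(np.float32)) if len(pts) else None
    print((u,v),ray(m,u,v,10).round(),'zmax',np.percentile(w[...,2],[5,50,95,99]).round(1),len(pts),rr)
im=p[115:255,150:350,::-1]
cv2.imwrite('pics/crop1.png',cv2.resize(im,(800,560),interpolation=cv2.INTER_CUBIC))
```

```text
(176, 134) [737. 330.  10.] zmax [-2.6  1.9 21.9 24.2] 303 ((739.701171875, 339.806396484375), 70.3442153930664)
(213, 149) [682. 206.  10.] zmax [-2.5  1.9 12.6 14.9] 269 ((689.9080200195312, 214.2244415283203), 58.84238052368164)
(204, 177) [587. 235.  10.] zmax [-2.2  1.8 12.7 15.3] 278 ((592.0195922851562, 247.39456176757812), 64.595458984375)
(171, 194) [533. 342.  10.] zmax [-2.   2.  12.8 14.9] 282 ((532.3931884765625, 342.2144775390625), 62.618125915527344)
(172, 232) [410. 337.  10.] zmax [-2.3  2.1 13.  15.1] 294 ((410.58416748046875, 346.06298828125), 57.07463455200195)
(214, 234) [401. 202.  10.] zmax [-2.2  1.9 13.1 15.3] 300 ((400.0166015625, 202.49623107910156), 70.46085357666016)
(278, 186) [553.  -6.  10.] zmax [13.2 18.4 90.8 97.7] 873 ((551.0201416015625, -6.394449234008789), 75.88892364501953)
```

View pics/crop1.png

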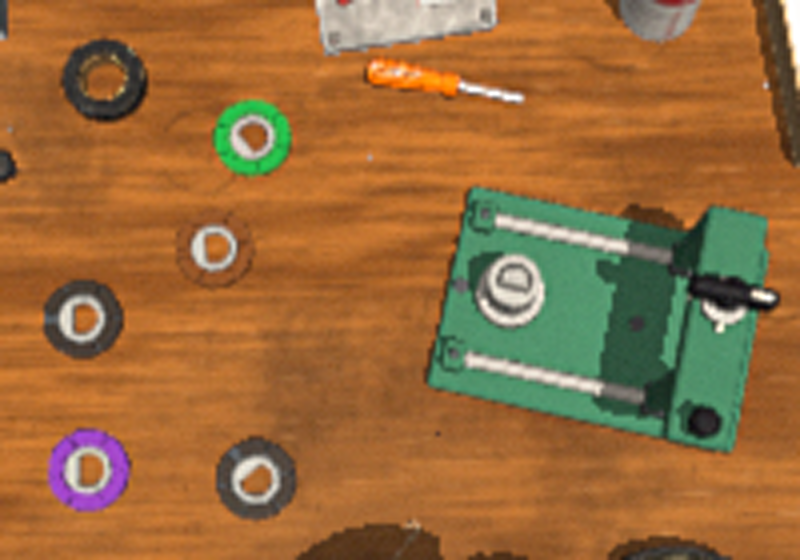

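Two dark discs with a steel carrier and a D-bore fit the description: (171,194), at about world (533,342), and (214,234), at about (401,202). The green, purple and brown (204,177) ones are look-alikes. The ring at (176,134) is 22+ mm high with a round bore, so it isn't a disc. Next I'll measure the press and go above it.

```bash
cat >> h.py <<'E'
def psi():
    r=R.from_quat(ctrl.state()['eef_rot']).as_matrix(); return np.degrees(np.arctan2(r[1,0],r[0,0]))
def go(x,y,z,ps=None):
    s=ctrl.state(); r=R.from_quat(s['eef_rot']).as_matrix(); p0=psi()
    dl=r.T@(np.array([x,y,z])-s['ee_pos']); t=0 if ps is None else (p0-ps+180)%360-180
    j=np.degrees(s['joint_positions']); 
    print('at',s['ee_pos'].round(1),'psi',round(p0,1),'j6',j[5].round(),'-> delta',dl.round(1),'wz',round(t,1),'j6 after',round(np.degrees(np.arctan2(y,x))+90-(p0-t)))
def wcap(save=None):
    m=ctrl.camera_model('wrist'); p,d=ctrl.capture('wrist')
    if save: cv2.imwrite('pics/'+save,p[:,:,::-1])
    return p,d,m
E
python3 - <<'E'
from h import *
p,d,m=cap('top'); c=cloud(m,d)
h=cv2.cvtColor(p,cv2.COLOR_RGB2HSV)
g=cv2.inRange(h,(60,80,40),(90,255,200)).astype(bool)
k=g&(c[...,2]>8)&(c[...,2]<24)&(c[...,0]>430)&(c[...,0]<720)&(c[...,1]<80)&(c[...,1]>-250)
print(k.sum(),cv2.minAreaRect(c[k][:,:2].astype(np.float32)))
k=(c[...,2]>80)&(c[...,2]<110)&(c[...,0]>480)&(c[...,0]<620)&(c[...,1]<60)&(c[...,1]>-60)
q=c[k]; print('sleeve/spindle top',k.sum(),q.mean(0),np.ptp(q,0))
m=ctrl.camera_model('wrist'); r=R.from_quat(ctrl.state()['eef_rot']).as_matrix()
print('wrist cam in tool',r.T@(np.array(m['origin'])-ctrl.state()['ee_pos']),'axes',(r.T@rot(m)).round(2),m['mtx'])
go(500,0,250,-10)
E
```

```text
2132 ((524.4552612304688, -74.21586608886719), (248.25991821289062, 167.8117218017578), 76.38024139404297)
sleeve/spindle top 136 [541.15298853  -1.5143741   90.42615841] [37.74814397 36.79489602 20.0404382 ]
wrist cam in tool [  70.780411      0.91118818 -162.25521504] axes [[-0.   -0.97 -0.26]
 [ 1.   -0.    0.  ]
 [-0.   -0.26  0.97]] [[275.54260145   0.         259.21357051]
 [  0.         275.54260145 192.17991007]
 [  0.           0.           1.        ]]
at [ 166.2 -576.3  221.9] psi 16.1 j6 -3.0 -> delta [ 480.4 -461.3  -27.5] wz 26.1 j6 after 100
```

```bash
python3 -c "
from h import *
go(542,-1.5,270,76.4)"
```

```text
at [ 166.2 -576.3  221.9] psi 16.1 j6 -3.0 -> delta [ 520.3 -448.3  -47.5] wz -60.3 j6 after 13
```

Request:
move_arm:
  deltas:
    - [1,0,0,-48,0,0,0]
    - [1,520,-448,-48,0,0,-60]
    - [1,520,-448,-48,0,0,-60]
    - [1,520,-448,-48,0,0,-60]
    - [1,520,-448,-48,0,0,-60]
    - [1,520,-448,-48,0,0,-60]
    - [1,520,-448,-48,0,0,-60]
    - [1,520,-448,-48,0,0,-60]

```text
clock: 1.2
ee_pos: [406.3, -208.4, 270.6]
eef_rot: [0.787, 0.617, 0.0, 0.0]
ft_force: [-0.4, -0.5, -0.5]
width: 88.1
```

```bash
python3 -c "
from h import *
go(542,-1.5,230,76.4)"
```

```text
at [ 406.3 -208.4  270.6] psi 76.1 j6 -18.0 -> delta [233.4  82.2  40.6] wz -0.3 j6 after 13
```

Request:
move_arm:
  deltas:
    - [1,233,82,0,0,0,0]
    - [1,233,82,0,0,0,0]
    - [1,233,82,0,0,0,0]
    - [1,233,82,0,0,0,0]
    - [1,233,82,40,0,0,0]
    - [1,233,82,40,0,0,0]
    - [1,233,82,40,0,0,0]
    - [1,233,82,40,0,0,0]

```text
clock: 2.2
ee_pos: [541.6, -4.6, 233.0]
eef_rot: [0.788, 0.616, 0.001, 0.001]
ft_force: [0.0, 0.5, 0.9]
width: 87.3
```

Run:
```python
from h import *
p,d,m=wcap('w1.png')
c=cloud(m,d)
k=(c[...,2]>80)&(c[...,2]<110)&(np.hypot(c[...,0]-542,c[...,1]+1.5)<45)
q=c[k]; print(k.sum(),'top pts ctr',q.mean(0),np.ptp(q,0),cv2.minEnclosingCircle(q[:,:2].astype(np.float32)), np.percentile(q[:,2],[5,50,95]))
print('proj of estimate',proj(m,[542,-1.5,88]), proj(m,[542,-1.5,96]))
go(542,-1.5,60)
```

```text
934 top pts ctr [544.63894331  -1.26166684  89.7961399 ] [39.39598662 39.70605348 17.97720452] ((544.16650390625, -2.353180170059204), 20.174152374267578) [86.0532278  88.43289354 96.45771797]
proj of estimate [257.4565924  179.31101026] [257.43951965 180.83341251]
at [541.6  -4.6 232.8] psi 76.0 j6 10.0 -> delta [  3.   -0.9 172.8] wz 0 j6 after 14
```

View pics/w1.png

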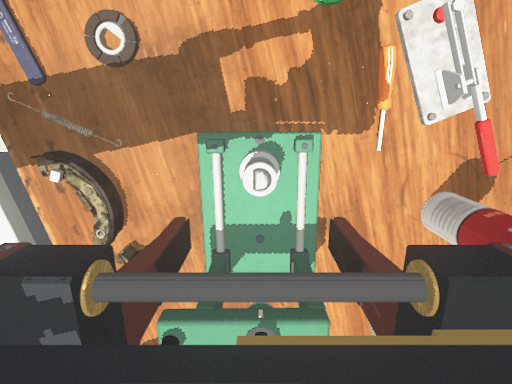

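The wrist view shows the sleeve on the spindle at (260,173), with the D flat to the left, which is the press's -x side. The guide rods are at 218 and 302 px, and the bridge is at the bottom.

Run:
```python
from h import *
p,d,m=wcap(); g=cv2.inRange(cv2.cvtColor(p,cv2.COLOR_RGB2HSV),(60,70,40),(90,255,220))>0
L=[];Rr=[]
for v in range(140,215,3):
    u=np.where(g[v,190:330])[0]+190
    L.append(ray(m,u[0]-.5,v,16)[:2]);Rr.append(ray(m,u[-1]+.5,v,16)[:2])
f=[]
for e in(L,Rr):
    e=np.array(e); vx,vy,x0,y0=cv2.fitLine(e.astype(np.float32),cv2.DIST_HUBER,0,.01,.01).ravel()
    print('edge dir',np.degrees(np.arctan2(vy,vx)),x0,y0); f.append((vx,vy,x0,y0))
a=np.radians(76.4); n=np.array([np.sin(a),-np.cos(a)])
print('mid offset along press x',[n@np.array(q[2:]) for q in f],'est spindle',n@[544.2,-2.3])
# spindle top by depth
c=cloud(m,d); k=(c[...,2]>93.5)&(c[...,2]<100)&(np.hypot(c[...,0]-542,c[...,1]+1.5)<25)
q=c[k][:,:2]; t=np.array([np.cos(a),np.sin(a)])
print('spindle top n',np.percentile(q@n,[2,98]),'t',np.percentile(q@t,[2,98]),k.sum(),'sleeve t',t@[544.2,-2.3])
go(544,-2,60,76.2)
```

```text
edge dir 76.343506 460.67902 7.1738214
edge dir 76.04818 618.4245 -47.691734
mid offset along press x [np.float64(446.0751699124007), np.float64(612.2988305118099)] est spindle 529.482003374981
spindle top n [525.48901797 538.91277303] t [116.86433397 135.5786884 ] 199 sleeve t 125.72882764909882
at [541.6  -4.5 232.5] psi 76.0 j6 10.0 -> delta [  2.9   1.3 172.5] wz -0.2 j6 after 14
```

Request:
move_arm:
  deltas:
    - [1,3,1.3,60,0,0,0]
    - [1,3,1.3,110,0,0,0]
    - [1,3,1.3,150,0,0,0]
    - [1,3,1.3,178,0,0,0]
    - [1,3,1.3,178,0,0,0]
    - [1,3,1.3,178,0,0,0]

```text
clock: 3.05
ee_pos: [544.2, -1.5, 54.7]
eef_rot: [0.788, 0.616, 0.001, 0.001]
ft_force: [0.3, 0.2, 1.1]
width: 87.6
```

```bash
python3 -c "
from h import *
go(544.3,-2,55,76.2)"
```

```text
at [544.2  -1.5  54.7] psi 76.1 j6 10.0 -> delta [-0.5  0.2 -0.3] wz -0.1 j6 after 14
```

Request:
move_arm:
  deltas:
    - [-1,0,0,0,0,0,0]
    - [-1,0,0,0,0,0,0]
    - [-1,0,0,0,0,0,0]
    - [-1,0,0,0,0,0,0]
    - [-1,0,0,0,0,0,0]
    - [-1,0,0,0,0,0,0]
  grip_force: 20

```text
clock: 3.8
ee_pos: [543.2, -1.2, 52.6]
eef_rot: [0.788, 0.616, -0.0, -0.0]
ft_force: [0.2, 1.1, 0.8]
width: 39.3
```

```bash
python3 -c "
from h import *
s=ctrl.state();print(s['width'],s['ft_force'])
go(544.3,-2,145,76.2)"
```

```text
39.28890004837736 [0.1738512  1.05817317 0.82236946]
at [543.2  -1.2  52.6] psi 76.1 j6 10.0 -> delta [ -0.5   1.2 -92.4] wz -0.1 j6 after 14
```

Request:
move_arm:
  deltas:
    - [-1,0,0,-10,0,0,0]
    - [-1,0,0,-30,0,0,0]
    - [-1,0,0,-60,0,0,0]
    - [-1,0,0,-95,0,0,0]
    - [-1,0,0,-95,0,0,0]
    - [-1,0,0,-95,0,0,0]
  grip_force: 25

```text
clock: 4.55
ee_pos: [542.9, -1.2, 146.9]
eef_rot: [0.788, 0.616, -0.0, -0.0]
ft_force: [0.7, -0.3, -2.7]
width: 39.4
```

```bash
python3 -c "
from h import *
s=ctrl.state();print(s['width'],s['ft_force'])
go(495,225,148,76.2)"
```

```text
39.38006841140696 [ 0.69858586 -0.29109891 -2.70937935]
at [542.9  -1.2 146.9] psi 76.1 j6 10.0 -> delta [ 208.1 -100.9   -1.1] wz -0.1 j6 after 38
```

Request:
move_arm:
  deltas:
    - [-1,42,-20,0,0,0,0]
    - [-1,83,-40,0,0,0,0]
    - [-1,125,-60,0,0,0,0]
    - [-1,166,-80,0,0,0,0]
    - [-1,208,-101,0,0,0,0]
    - [-1,208,-101,0,0,0,0]
    - [-1,208,-101,50,0,0,0]
    - [-1,208,-101,90,0,0,0]

```text
clock: 5.55
ee_pos: [494.3, 223.8, 54.5]
eef_rot: [0.788, 0.616, -0.001, -0.0]
ft_force: [0.0, 0.1, -3.4]
width: 39.3
```

```bash
python3 -c "
from h import *
s=ctrl.state();print(s['width'],s['ft_force'])
go(495,225,15.5,76.2)"
```

```text
39.27969826857961 [ 0.02982747  0.14606326 -3.39579884]
at [494.3 223.8  54.5] psi 76.1 j6 35.0 -> delta [ 1.4  0.5 39. ] wz -0.1 j6 after 38
```

Request:
move_arm:
  deltas:
    - [-1,0,0,25,0,0,0]
    - [-1,0,0,36,0,0,0]
    - [-1,0,0,38,0,0,0]
    - [-1,0,0,39,0,0,0]
    - [-1,0,0,39,0,0,0]

```text
clock: 6.18
ee_pos: [495.9, 225.1, 19.9]
eef_rot: [0.788, 0.616, 0.001, 0.0]
ft_force: [0.3, -0.5, -1.4]
width: 39.1
```

```bash
python3 -c "
from h import *
s=ctrl.state();print(s['ee_pos'],s['ft_force'])"
```

```text
[495.92037124 225.1273779   19.88765908] [ 0.3266737  -0.53586588 -1.41314504]
```

Request:
move_arm:
  deltas:
    - [-1,0,0,1,0,0,0]
    - [-1,0,0,2,0,0,0]
    - [-1,0,0,2,0,0,0]

```text
clock: 6.55
ee_pos: [495.1, 225.0, 16.6]
eef_rot: [0.788, 0.616, -0.0, -0.0]
ft_force: [-0.5, 0.0, -2.7]
width: 39.3
```

Request:
move_arm:
  deltas:
    - [-1,0,0,1,0,0,0]
    - [-1,0,0,2,0,0,0]
    - [-1,0,0,2,0,0,0]

```text
clock: 6.92
ee_pos: [495.2, 224.9, 14.6]
eef_rot: [0.788, 0.616, -0.0, -0.0]
ft_force: [0.1, -0.3, -3.2]
width: 39.5
```

Request:
move_arm:
  deltas:
    - [-1,0,0,1,0,0,0]
    - [-1,0,0,2,0,0,0]
    - [-1,0,0,2,0,0,0]

```text
clock: 7.3
ee_pos: [495.2, 225.0, 14.6]
eef_rot: [0.788, 0.616, 0.0, 0.0]
ft_force: [-5.1, -2.5, 8.9]
width: 39.4
```

Request:
move_arm:
  deltas:
    - [1,0,0,-1,0,0,0]
    - [1,0,0,-1,0,0,0]
    - [1,0,0,-1,0,0,0]
    - [1,0,0,-1,0,0,0]
    - [1,0,0,-50,0,0,0]
    - [1,0,0,-110,0,0,0]
    - [1,0,0,-170,0,0,0]
    - [1,0,0,-170,0,0,0]

```text
clock: 8.3
ee_pos: [497.5, 225.9, 189.5]
eef_rot: [0.788, 0.616, 0.005, 0.002]
ft_force: [-0.3, -0.2, 0.6]
width: 87.9
```

Run:
```python
from h import *
p,d,m=wcap('w2.png')
c=cloud(m,d)
print('sleeve?',proj(m,[495.2,225,50]),'d1',proj(m,[533,342,10]),'d2',proj(m,[401,202,10]),'brown',proj(m,[587,235,10]))
go(495,225,180)
```

```text
sleeve? [255.26533124 184.96561353] d1 [262.33231995  73.54585111] d2 [189.6508799  211.87817475] brown [325.23918374 152.47207978]
at [496.4 225.4 185.7] psi 76.1 j6 35.0 -> delta [-0.7 -1.3  5.7] wz 0 j6 after 38
```

View pics/w2.png

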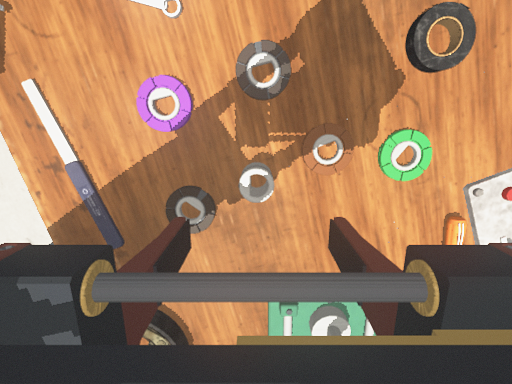

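The view shows the sleeve standing at (257,183) and the dark discs at (263,70) and (190,209). The brown one at (326,152), the purple at (164,103) and the green at (405,155) are look-alikes. I'll take a close look at disc 1.

Request:
move_arm:
  deltas:
    - [1,50,3,0,0,0,0]
    - [1,100,6,10,0,0,0]
    - [1,122,7.5,50,0,0,0]
    - [1,122,7.5,90,0,0,0]
    - [1,122,7.5,90,0,0,0]
    - [1,122,7.5,90,0,0,0]

```text
clock: 9.1
ee_pos: [531.9, 341.4, 93.2]
eef_rot: [0.788, 0.616, 0.0, 0.0]
ft_force: [0.5, -0.1, 0.5]
width: 87.5
```

```bash
cat >> h.py <<'E'
def disc(x,y,name,zt=10,look=True):
    """close look: outer circle and carrier/bore of a dark disc near x,y"""
    p,d,m=wcap()
    S=4; N=48  # rectified top-plane patch, S px/mm... x right = world x, y up = world y
    v,u=np.mgrid[0:2*N*S,0:2*N*S]; X=x+(u/S-N); Y=y-(v/S-N)
    P=np.stack([X,Y,np.full_like(X,zt)],-1)-np.array(m['origin'])
    q=P@rot(m)@np.array(m['mtx']).T; mp=(q[...,:2]/q[...,2:]).astype(np.float32)
    im=cv2.remap(p,mp[...,0],mp[...,1],cv2.INTER_CUBIC)
    cv2.imwrite('pics/'+name,im[:,:,::-1])
    c=cloud(m,d); k=(c[...,2]>5)&(c[...,2]<zt+6)&(np.hypot(c[...,0]-x,c[...,1]-y)<46)
    k=cv2.morphologyEx(k.astype(np.uint8),cv2.MORPH_OPEN,np.ones((3,3)))
    n,l,st,_=cv2.connectedComponentsWithStats(k); i=1+np.argmax(st[1:,4])
    q=c[l==i]; print('disc circle',cv2.minEnclosingCircle(q[:,:2].astype(np.float32)),'z',np.percentile(q[:,2],[10,50,90]).round(1),len(q))
    return im
E
python3 - <<'E'
from h import *
im=disc(533,342,'d1.png')
go(533,342,96)
E
```

```text
disc circle ((534.3356323242188, 345.4106750488281), 32.10347366333008) z [ 7.1 10.  11. ] 3170
at [532.5 341.6  94.5] psi 76.1 j6 44.0 -> delta [ 0.5  0.4 -1.5] wz 0 j6 after 47
```

View pics/d1.png

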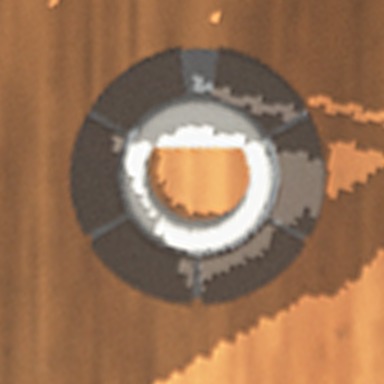

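The rectified close view (up is +y, right is +x) shows the disc centred at px (198,176), which is about (534.4,345.8). The wide gap and flat point to +y, so the disc's yaw is -90°. I'll grip on the pad centres with ψ=30.

```bash
python3 -c "
from h import *
go(534.4,345.7,3,30)"
```

```text
at [532.5 341.6  94.5] psi 76.1 j6 44.0 -> delta [ 4.3  0.7 91.5] wz 46.1 j6 after 93
```

Request:
move_arm:
  deltas:
    - [1,4.3,0.7,0,0,0,11]
    - [1,4.3,0.7,10,0,0,22]
    - [1,4.3,0.7,20,0,0,33]
    - [1,4.3,0.7,40,0,0,46]
    - [1,4.3,0.7,60,0,0,46]
    - [1,4.3,0.7,80,0,0,46]
    - [1,4.3,0.7,80,0,0,46]

```text
clock: 10.02
ee_pos: [533.0, 345.1, 11.7]
eef_rot: [0.966, 0.26, -0.001, 0.0]
ft_force: [0.1, 0.3, 0.6]
width: 88.1
```

```bash
python3 -c "
from h import *
go(534.4,345.7,3,30)"
```

```text
at [533.  345.1  11.7] psi 30.1 j6 90.0 -> delta [1.6 0.2 8.7] wz 0.1 j6 after 93
```

Request:
move_arm:
  deltas:
    - [1,1,0,5,0,0,0]
    - [1,1,0,8.5,0,0,0]
    - [-1,1,0,8.5,0,0,0]
    - [-1,1,0,8.5,0,0,0]
    - [-1,1,0,8.5,0,0,0]
    - [-1,1,0,8.5,0,0,0]
    - [-1,1,0,8.5,0,0,0]
    - [-1,1,0,8.5,0,0,0]
  grip_force: 25

```text
clock: 11.02
ee_pos: [534.5, 346.2, 4.4]
eef_rot: [0.966, 0.26, 0.0, -0.0]
ft_force: [-0.5, 0.5, 1.5]
width: 62.7
```

Request:
move_arm:
  deltas:
    - [-1,0,0,-20,0,0,0]
    - [-1,0,0,-60,0,0,0]
    - [-1,0,0,-110,0,0,0]
    - [-1,0,0,-146,0,0,0]
    - [-1,0,0,-146,0,0,0]
    - [-1,0,0,-146,0,0,0]

```text
clock: 11.78
ee_pos: [534.0, 345.8, 149.0]
eef_rot: [0.966, 0.26, -0.001, 0.0]
ft_force: [0.3, 0.7, -1.8]
width: 62.9
```

```bash
python3 -c "
from h import *
go(544.3,-2,150,106.2)"
```

```text
at [534.  345.8 149. ] psi 30.1 j6 90.0 -> delta [-165.4  306.1   -0.7] wz -76.1 j6 after -16
```

Request:
move_arm:
  deltas:
    - [-1,-20,38,0,0,0,-10]
    - [-1,-41,76,0,0,0,-20]
    - [-1,-62,115,0,0,0,-30]
    - [-1,-83,153,0,0,0,-40]
    - [-1,-104,191,0,0,0,-50]
    - [-1,-125,230,0,0,0,-60]
    - [-1,-145,268,0,0,0,-70]
    - [-1,-165,306,0,0,0,-76]

```text
clock: 12.78
ee_pos: [543.8, -2.7, 147.3]
eef_rot: [0.599, 0.8, -0.001, -0.002]
ft_force: [0.3, 0.2, -1.1]
width: 62.3
```

Request:
move_arm:
  deltas:
    - [-1,0,0,0,0,0,0]
    - [-1,0,0,0,0,0,0]

```text
clock: 13.02
ee_pos: [544.3, -1.0, 148.3]
eef_rot: [0.602, 0.799, -0.001, -0.001]
ft_force: [0.1, -0.0, -1.1]
width: 62.8
```

Run:
```python
from h import *
p,d,m=wcap('w3.png')
print(proj(m,[544.3,-2,96]))
cv2.imwrite('pics/w3c.png',cv2.resize(p[110:260,160:360,::-1],(800,600),interpolation=cv2.INTER_CUBIC))
go(544.3,-2,104,106.2)
```

```text
[258.22448313 207.53113394]
at [544.4  -0.6 148.7] psi 106.1 j6 -20.0 -> delta [-1.3 -0.4 44.7] wz -0.1 j6 after -16
```

View pics/w3c.png

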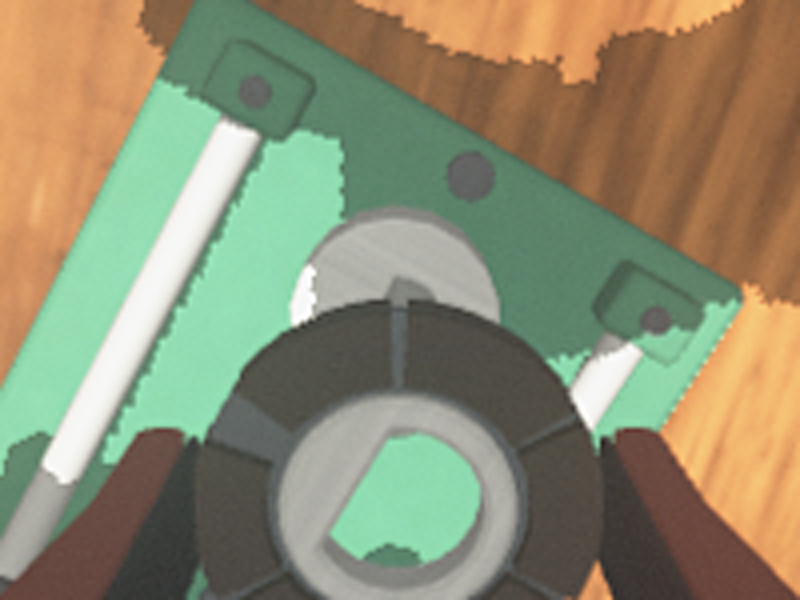

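Run:
```python
from h import *
m=ctrl.camera_model('wrist')
f=lambda u,v,z: ray(m,160+u/4,110+v/4,z)
a=f(390,430,154);b=f(330,530,154);print('flat dir',np.degrees(np.arctan2(*(a-b)[1::-1])))
a=f(222,130,26);b=f(48,470,26);print('rod dir',np.degrees(np.arctan2(*(a-b)[1::-1])))
e=[f(272,490,154),f(524,490,154)];print('carrier mid',np.mean(e,0), [f(405,430,154),f(405,392,154)])
p=[f(295,300,38),f(500,300,38),f(400,207,38)];print('shoulder',p)
x,y=cv2.minEnclosingCircle(np.array([q[:2] for q in p],np.float32)); print(x,y)
```

```text
flat dir 76.45117035212658
rod dir 76.80677404140887
carrier mid [544.82529213   1.29982828 154.        ] [array([543.1514246 ,  10.97083939, 154.        ]), array([541.47643733,  16.76497167, 154.        ])]
shoulder [array([518.87666984,  -3.65178171,  38.        ]), array([569.02518233,  10.76540289,  38.        ]), array([537.98586499,  26.59806662,  38.        ])]
(543.950927734375, 3.5568103790283203) 26.090007781982422
```

Request:
move_arm:
  deltas:
    - [-1,-0.9,-0.2,20,0,0,0]
    - [-1,-0.9,-0.2,40,0,0,0]
    - [-1,-0.9,-0.2,40,0,0,0]

```text
clock: 13.45
ee_pos: [543.3, -1.8, 106.5]
eef_rot: [0.601, 0.799, -0.002, -0.002]
ft_force: [-0.3, -0.1, -1.5]
width: 62.7
```

Run:
```python
from h import *
p,d,m=wcap('w4.png')
cv2.imwrite('pics/w4c.png',cv2.resize(p[160:290,190:330,::-1],(560,520),interpolation=cv2.INTER_CUBIC))
z=ctrl.state()['ee_pos'][2]
print(proj(m,[544.3,-2,96])-[190,160],m['origin'])
go(544,-1.5,100,106.2)
```

```text
[69.57427435 66.29429735] [525.75103807  64.79720734 268.81651698]
at [544.   -1.9 108.1] psi 106.1 j6 -20.0 -> delta [0.4 0.1 8.1] wz -0.1 j6 after -16
```

View pics/w4c.png

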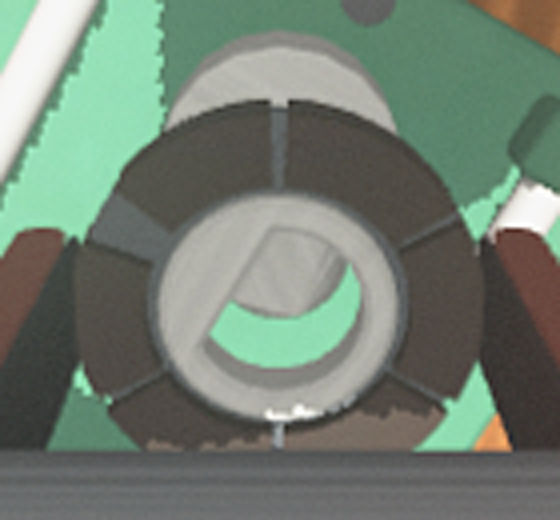

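Run:
```python
from h import *
m=ctrl.camera_model('wrist'); s=ctrl.state()['ee_pos']
f=lambda u,v,z: ray(m,190+u/4,160+v/4,z)[:2]
a=np.radians(106.1); tx=np.array([np.cos(a),np.sin(a)]); ty=np.array([np.sin(a),-np.cos(a)])
zt=s[2]+5.6
for n,(u,v,z) in dict(tip_bottom=(272,319,96),tip_right=(325,272,96),taper_right=(347,262,90),bore_bottom=(285,387,zt),bore_right=(363,290,zt),car_l=(158,300,zt),car_r=(402,300,zt),car_t=(278,190,zt),disc_t=(280,100,zt),disc_l=(75,295,zt),disc_r=(484,295,zt)).items():
    q=f(u,v,z); print(n,'tx',round(q@tx-s[:2]@tx,1),'ty',round(q@ty-s[:2]@ty,1))
```

```text
tip_bottom tx -11.1 ty -0.2
tip_right tx -2.5 ty 8.9
taper_right tx -3.0 ty 12.9
bore_bottom tx -14.5 ty 2.0
bore_right tx 1.8 ty 13.9
car_l tx 0.2 ty -17.5
car_r tx 0.2 ty 19.9
car_t tx 17.9 ty 0.9
disc_t tx 31.7 ty 1.2
disc_l tx 1.0 ty -30.2
disc_r tx 1.0 ty 32.5
```

Request:
move_arm:
  deltas:
    - [-1,-1.4,-0.6,0,0,0,0]
    - [-1,-1.4,-0.6,5,0,0,0]
    - [-1,-1.4,-0.6,10,0,0,0]
    - [-1,-1.4,-0.6,14,0,0,0]
    - [-1,-1.4,-0.6,18,0,0,0]
    - [-1,-1.4,-0.6,18,0,0,0]

```text
clock: 14.25
ee_pos: [544.2, -3.1, 92.3]
eef_rot: [0.601, 0.799, 0.0, -0.001]
ft_force: [-4.0, 3.2, 3.0]
width: 62.8
```

Request:
move_arm:
  deltas:
    - [-1,0.7,-0.5,0,0,0,0]
    - [-1,0.7,-0.5,3,0,0,0]
    - [-1,0.7,-0.5,6,0,0,0]
    - [-1,0.7,-0.5,9,0,0,0]
    - [-1,0.7,-0.5,9,0,0,0]

```text
clock: 14.88
ee_pos: [544.0, -2.1, 83.4]
eef_rot: [0.601, 0.799, 0.001, -0.001]
ft_force: [-3.6, 5.7, 3.7]
width: 62.9
```

Request:
move_arm:
  deltas:
    - [-1,1,-0.4,0,0,0,0]
    - [-1,1,-0.4,0,0,0,0]
    - [-1,1,-0.4,5,0,0,0]
    - [-1,1,-0.4,10,0,0,0]
    - [-1,1,-0.4,15,0,0,0]
    - [-1,1,-0.4,15,0,0,0]

```text
clock: 15.62
ee_pos: [543.7, -2.1, 67.1]
eef_rot: [0.601, 0.799, 0.0, -0.0]
ft_force: [0.3, 5.3, 0.5]
width: 62.7
```

Request:
move_arm:
  deltas:
    - [-1,0.8,0,5,0,0,0]
    - [-1,0.8,0,10,0,0,0]
    - [-1,0.8,0,15,0,0,0]
    - [-1,0.8,0,20,0,0,0]
    - [-1,0.8,0,22,0,0,0]
    - [-1,0.8,0,22,0,0,0]

```text
clock: 16.38
ee_pos: [543.0, -1.9, 45.6]
eef_rot: [0.601, 0.799, -0.0, -0.0]
ft_force: [0.6, 0.7, -2.0]
width: 62.8
```

Request:
move_arm:
  deltas:
    - [-1,0,0,1.5,0,0,0]
    - [-1,0,0,3,0,0,0]
    - [-1,0,0,3,0,0,0]

```text
clock: 16.75
ee_pos: [543.4, -1.9, 43.2]
eef_rot: [0.601, 0.799, -0.0, 0.0]
ft_force: [1.0, -0.1, -1.1]
width: 62.7
```

Request:
move_arm:
  deltas:
    - [-1,0,0,1,0,0,0]
    - [-1,0,0,2,0,0,0]
    - [-1,0,0,2,0,0,0]

```text
clock: 17.12
ee_pos: [543.4, -1.6, 42.3]
eef_rot: [0.601, 0.799, 0.0, 0.0]
ft_force: [-3.0, 1.3, 5.7]
width: 62.8
```

Request:
move_arm:
  deltas:
    - [1,0,0,0,0,0,0]
    - [1,0,0,0,0,0,0]
    - [1,0,0,0,0,0,0]
    - [1,0,0,0,0,0,0]
    - [1,0,0,-40,0,0,0]
    - [1,0,0,-90,0,0,0]
    - [1,0,0,-110,0,0,0]
    - [1,0,0,-110,0,0,0]

```text
clock: 18.12
ee_pos: [544.1, -1.7, 152.4]
eef_rot: [0.601, 0.799, 0.001, 0.001]
ft_force: [0.3, 0.4, -0.9]
width: 87.5
```

Run:
```python
from h import *
p,d,m=wcap('w5.png'); c=cloud(m,d)
k=(np.hypot(c[...,0]-543.5,c[...,1]+2)<30)&(np.hypot(c[...,0]-543.5,c[...,1]+2)>18)
print('disc top z',np.percentile(c[k][:,2],[5,25,50,75,95]))
p,d,m=cap('top','top1.png')
go(401,202,150,76)
```

```text
disc top z [ 47.77053905 249.82818497 266.78262543 271.06464001 273.95548667]
at [542.7  -1.7 149.1] psi 106.1 j6 -20.0 -> delta [235.  -79.7  -0.5] wz 30.1 j6 after 41
```

Request:
move_arm:
  deltas:
    - [1,50,-17,0,0,0,7]
    - [1,100,-34,0,0,0,14]
    - [1,150,-51,0,0,0,21]
    - [1,200,-68,0,0,0,28]
    - [1,235,-80,10,0,0,30]
    - [1,235,-80,45,0,0,30]
    - [1,235,-80,54,0,0,30]
    - [1,235,-80,54,0,0,30]

```text
clock: 19.23
ee_pos: [400.6, 201.3, 95.6]
eef_rot: [0.788, 0.616, -0.002, -0.0]
ft_force: [0.2, 0.8, 0.6]
width: 87.8
```

Run:
```python
from h import *
im=disc(401,202,'d2.png')
go(401,202,96)
```

```text
disc circle ((407.1956787109375, 235.9084930419922), 28.93087387084961) z [ 7.3 10.  11. ] 1337
at [401.4 201.5  96.9] psi 76.0 j6 36.0 -> delta [ 0.4 -0.5  0.9] wz 0 j6 after 41
```

View pics/d2.png

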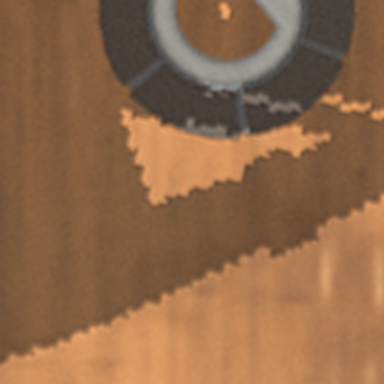

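Disc 2 has been knocked about 45 mm in +y, to about (409,247). I'll re-centre over it and look again.

Request:
move_arm:
  deltas:
    - [1,45,-3,0,0,0,0]
    - [1,45,-3,0,0,0,0]
    - [1,45,-3,0,0,0,0]

```text
clock: 19.65
ee_pos: [409.7, 245.9, 97.8]
eef_rot: [0.788, 0.616, 0.0, 0.0]
ft_force: [0.1, -0.4, -0.5]
width: 87.9
```

Run:
```python
from h import *
im=disc(409,247,'d2b.png')
go(409,247,96)
```

```text
disc circle ((409.685791015625, 247.01483154296875), 32.08464431762695) z [ 7.2 10.  11. ] 3012
at [409.6 245.7  97.7] psi 76.1 j6 41.0 -> delta [ 1.1 -0.9  1.7] wz 0 j6 after 45
```

View pics/d2b.png

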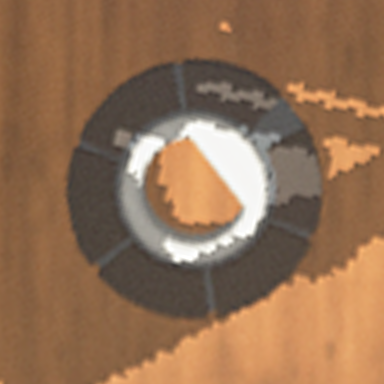

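Disc 2 is centred at (409.7,247.0), with the wide gap and flat towards 36.6°, so its yaw is -143.4°. It needs a +129.6° turn. I'll pick at ψ=-23.4, which places at 106.2 as with disc 1.

```bash
python3 -c "
from h import *
go(409.7,247,3.5,-23.4)"
```

```text
at [409.6 245.7  97.7] psi 76.1 j6 41.0 -> delta [ 1.3 -0.3 94.2] wz 99.5 j6 after 144
```

Request:
move_arm:
  deltas:
    - [1,1.2,-0.3,0,0,0,10]
    - [1,1.2,-0.3,0,0,0,20]
    - [1,1.2,-0.3,0,0,0,30]
    - [1,1.2,-0.3,0,0,0,40]
    - [1,1.2,-0.3,10,0,0,50]
    - [1,1.2,-0.3,20,0,0,60]
    - [1,1.2,-0.3,20,0,0,70]
    - [1,1.2,-0.3,20,0,0,80]

```text
clock: 20.7
ee_pos: [409.4, 246.6, 77.4]
eef_rot: [0.999, -0.038, 0.0, 0.0]
ft_force: [0.6, -0.2, 0.3]
width: 87.7
```

```bash
python3 -c "
from h import *
go(409.7,247,3.5,-23.4)"
```

```text
at [409.4 246.6  77.4] psi -4.3 j6 121.0 -> delta [ 0.3 -0.4 73.9] wz 19.1 j6 after 144
```

Request:
move_arm:
  deltas:
    - [1,0,0,20,0,0,10]
    - [1,0,0,40,0,0,19]
    - [1,0,0,58,0,0,19]
    - [1,0,0,68,0,0,19]
    - [1,0,0,73.5,0,0,19]
    - [1,0,0,73.5,0,0,19]

```text
clock: 21.45
ee_pos: [409.2, 247.5, 3.6]
eef_rot: [0.98, -0.198, -0.0, 0.0]
ft_force: [-0.0, 0.4, -0.6]
width: 88.0
```

```bash
python3 -c "
from h import *
go(409.7,247,3.5,-23.4)"
```

```text
at [409.2 247.5   3.6] psi -22.9 j6 140.0 -> delta [0.6 0.3 0.1] wz 0.5 j6 after 144
```

Request:
move_arm:
  deltas:
    - [-1,0,0,0,0,0,0]
    - [-1,0,0,0,0,0,0]
    - [-1,0,0,0,0,0,0]
    - [-1,0,0,0,0,0,0]
    - [-1,0,0,0,0,0,0]
  grip_force: 25

```text
clock: 22.08
ee_pos: [409.4, 247.7, 4.0]
eef_rot: [0.98, -0.199, 0.0, -0.0]
ft_force: [-0.1, -0.7, 2.9]
width: 62.8
```

Request:
move_arm:
  deltas:
    - [-1,0,0,-20,0,0,0]
    - [-1,0,0,-60,0,0,0]
    - [-1,0,0,-110,0,0,0]
    - [-1,0,0,-146,0,0,-10]
    - [-1,0,0,-146,0,0,-20]
    - [-1,0,0,-146,0,0,-30]
    - [-1,0,0,-146,0,0,-40]
    - [-1,0,0,-146,0,0,-50]

```text
clock: 23.08
ee_pos: [409.0, 247.5, 149.0]
eef_rot: [0.972, 0.237, -0.0, 0.0]
ft_force: [0.5, -0.3, -1.1]
width: 62.7
```

```bash
python3 -c "
from h import *
go(543.4,-1.8,150,106.2)"
```

```text
at [409.  247.5 149. ] psi 27.4 j6 90.0 -> delta [  4.5 283.2  -1. ] wz -78.8 j6 after -16
```

Request:
move_arm:
  deltas:
    - [-1,0,35,0,0,0,-10]
    - [-1,1,70,0,0,0,-20]
    - [-1,2,105,0,0,0,-30]
    - [-1,3,140,0,0,0,-40]
    - [-1,4,175,0,0,0,-50]
    - [-1,4,210,0,0,0,-60]
    - [-1,4,246,0,0,0,-70]
    - [-1,4.5,283,0,0,0,-78.5]

```text
clock: 24.08
ee_pos: [542.3, -3.4, 149.0]
eef_rot: [0.603, 0.798, -0.0, -0.0]
ft_force: [0.9, 0.7, -0.9]
width: 62.5
```

Request:
move_arm:
  deltas:
    - [-1,0,0,20,0,0,0]
    - [-1,0,0,40,0,0,0]
    - [-1,0,0,40,0,0,0]
    - [-1,0,0,40,0,0,0]

```text
clock: 24.58
ee_pos: [541.9, -1.5, 109.7]
eef_rot: [0.604, 0.797, 0.0, -0.0]
ft_force: [1.0, 0.6, -1.1]
width: 62.7
```

Run:
```python
from h import *
p,d,m=wcap('w6.png')
cv2.imwrite('pics/w6c.png',cv2.resize(p[160:290,190:330,::-1],(560,520),interpolation=cv2.INTER_CUBIC))
go(543.4,-1.8,108,106.2)
```

```text
at [542.2  -1.6 110.3] psi 105.6 j6 -19.0 -> delta [-0.5  1.1  2.3] wz -0.6 j6 after -16
```

View pics/w6c.png

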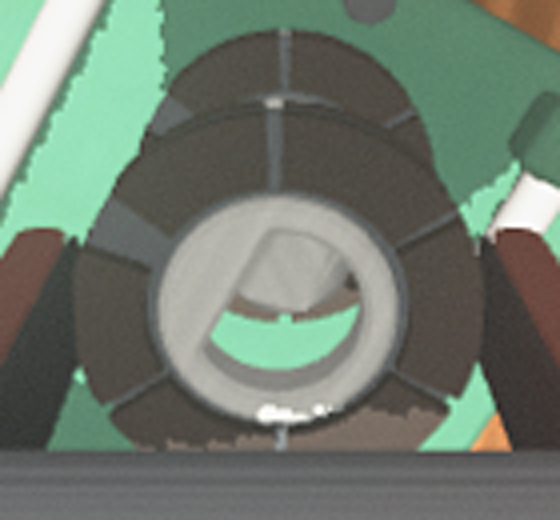

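Request:
move_arm:
  deltas:
    - [-1,-0.8,0.8,0,0,0,-0.6]
    - [-1,-0.8,0.8,5,0,0,-0.6]
    - [-1,-0.8,0.8,10,0,0,-0.6]
    - [-1,-0.8,0.8,15,0,0,-0.6]
    - [-1,-0.8,0.8,20,0,0,-0.6]
    - [-1,-0.8,0.8,20,0,0,-0.6]

```text
clock: 25.38
ee_pos: [543.1, -2.1, 89.2]
eef_rot: [0.6, 0.8, 0.001, -0.001]
ft_force: [0.7, 5.3, -1.9]
width: 62.8
```

Request:
move_arm:
  deltas:
    - [-1,0.7,0,5,0,0,0]
    - [-1,0.7,0,10,0,0,0]
    - [-1,0.7,0,16,0,0,0]
    - [-1,0.7,0,22,0,0,0]
    - [-1,0.7,0,28,0,0,0]
    - [-1,0.7,0,33,0,0,0]
    - [-1,0.7,0,33,0,0,0]

```text
clock: 26.25
ee_pos: [542.8, -2.0, 55.8]
eef_rot: [0.6, 0.8, 0.0, -0.0]
ft_force: [0.9, 4.7, -1.3]
width: 62.8
```

Request:
move_arm:
  deltas:
    - [-1,0.5,0,1.5,0,0,0]
    - [-1,0.5,0,3,0,0,0]
    - [-1,0.5,0,4.5,0,0,0]
    - [-1,0.5,0,4.5,0,0,0]

```text
clock: 26.75
ee_pos: [542.7, -1.8, 52.1]
eef_rot: [0.601, 0.8, -0.0, 0.0]
ft_force: [0.7, 3.3, 1.7]
width: 63.3
```

Seated at about 52 mm, as expected. I'll press about 1 mm more, release and rise.

Request:
move_arm:
  deltas:
    - [-1,0,0,1,0,0,0]
    - [-1,0,0,1,0,0,0]
    - [1,0,0,0,0,0,0]
    - [1,0,0,0,0,0,0]
    - [1,0,0,0,0,0,0]
    - [1,0,0,-40,0,0,0]
    - [1,0,0,-90,0,0,0]
    - [1,0,0,-98,0,0,0]

```text
clock: 27.75
ee_pos: [544.5, -2.1, 154.6]
eef_rot: [0.601, 0.8, 0.002, 0.003]
ft_force: [-0.2, -0.4, -0.1]
width: 87.8
```

Run:
```python
from h import *
p,d,m=wcap('w7.png'); c=cloud(m,d)
r=np.hypot(c[...,0]-543.5,c[...,1]+2); k=(r<29)&(r>20)&(c[...,2]<110)
print('top disc z',k.sum(),np.percentile(c[k][:,2],[5,25,50,75,95]))
go(495.2,225,150,76.1)
```

```text
top disc z 1396 [54.03928033 57.3412305  58.10173086 58.62552538 59.3874088 ]
at [544.1  -2.  153.5] psi 106.2 j6 -20.0 -> delta [231.7  16.3   3.1] wz 30.1 j6 after 38
```

Request:
move_arm:
  deltas:
    - [1,50,3,0,0,0,8]
    - [1,100,7,0,0,0,16]
    - [1,150,10,0,0,0,24]
    - [1,200,14,0,0,0,30]
    - [1,231.7,16.3,0,0,0,30]
    - [1,231.7,16.3,0,0,0,30]
    - [1,231.7,16.3,40,0,0,30]
    - [1,231.7,16.3,70,0,0,30]

```text
clock: 28.8
ee_pos: [493.4, 223.8, 77.5]
eef_rot: [0.787, 0.617, -0.001, 0.0]
ft_force: [0.1, 0.4, -1.0]
width: 87.8
```

Run:
```python
from h import *
p,d,m=wcap('w8.png'); c=cloud(m,d)
r=np.hypot(c[...,0]-495.2,c[...,1]-225); k=(r<30)&(c[...,2]>40)&(c[...,2]<56)
print('sleeve',k.sum(),cv2.minEnclosingCircle(c[k][:,:2].astype(np.float32)))
go(495.2,225,15,76.1)
```

```text
sleeve 1664 ((496.0543212890625, 223.94667053222656), 20.345914840698242)
at [491.4 222.9  72.8] psi 76.1 j6 35.0 -> delta [ 3.3  3.6 57.7] wz 0.0 j6 after 38
```

Request:
move_arm:
  deltas:
    - [1,0,0,0,0,0,0]
    - [1,0,0,0,0,0,0]

```text
clock: 29.1
ee_pos: [494.7, 225.0, 81.7]
eef_rot: [0.787, 0.617, 0.001, 0.0]
ft_force: [0.4, -0.3, 1.2]
width: 87.3
```

```bash
python3 -c "
from h import *
go(495.2,225,15,76.1)"
```

```text
at [494.7 225.   81.7] psi 76.1 j6 35.0 -> delta [ 0.1  0.3 66.7] wz 0.0 j6 after 38
```

Request:
move_arm:
  deltas:
    - [1,0,0,30,0,0,0]
    - [1,0,0,55,0,0,0]
    - [1,0,0,67,0,0,0]
    - [1,0,0,67,0,0,0]
    - [-1,0,0,67,0,0,0]
    - [-1,0,0,67,0,0,0]
    - [-1,0,0,67,0,0,0]
    - [-1,0,0,67,0,0,0]

```text
clock: 30.1
ee_pos: [493.9, 225.4, 13.4]
eef_rot: [0.787, 0.617, 0.0, 0.0]
ft_force: [0.1, -0.1, 0.5]
width: 51.6
```

Request:
move_arm:
  deltas:
    - [-1,0,0,0,0,0,0]
    - [-1,0,0,0,0,0,0]
    - [-1,0,0,-20,0,0,0]
    - [-1,0,0,-60,0,0,0]
    - [-1,0,0,-100,0,0,0]
    - [-1,0,0,-133,0,0,0]
    - [-1,0,0,-133,0,0,0]
    - [-1,0,0,-133,0,0,0]
  grip_force: 25

```text
clock: 31.1
ee_pos: [493.3, 225.1, 144.9]
eef_rot: [0.787, 0.617, -0.001, -0.0]
ft_force: [-0.1, 0.0, -3.6]
width: 39.2
```

```bash
python3 -c "
from h import *
go(543.2,-1.6,148,76.1)"
```

```text
at [493.3 225.1 144.9] psi 76.2 j6 35.0 -> delta [-208.3  102.6   -3.1] wz 0.1 j6 after 14
```

Request:
move_arm:
  deltas:
    - [-1,-42,20,0,0,0,0]
    - [-1,-83,41,0,0,0,0]
    - [-1,-125,61,0,0,0,0]
    - [-1,-166,82,0,0,0,0]
    - [-1,-208,102,0,0,0,0]
    - [-1,-208,102,0,0,0,0]
    - [-1,-208,102,15,0,0,0]
    - [-1,-208,102,25,0,0,0]

```text
clock: 32.1
ee_pos: [542.2, 0.1, 118.5]
eef_rot: [0.787, 0.618, -0.001, -0.001]
ft_force: [0.2, -0.3, -3.3]
width: 39.4
```

Request:
move_arm:
  deltas:
    - [-1,0,0,0,0,0,0]
    - [-1,0,0,0,0,0,0]

```text
clock: 32.35
ee_pos: [543.2, -0.3, 121.2]
eef_rot: [0.787, 0.617, 0.0, -0.0]
ft_force: [0.2, 0.7, -2.7]
width: 39.5
```

Run:
```python
from h import *
p,d,m=wcap('w9.png')
cv2.imwrite('pics/w9c.png',cv2.resize(p[130:280,180:340,::-1],(640,600),interpolation=cv2.INTER_CUBIC))
go(543.4,-1.7,113,76.2)
```

```text
at [ 5.434e+02 -5.000e-01  1.215e+02] psi 76.2 j6 10.0 -> delta [-1.2  0.3  8.5] wz 0.0 j6 after 14
```

View pics/w9c.png

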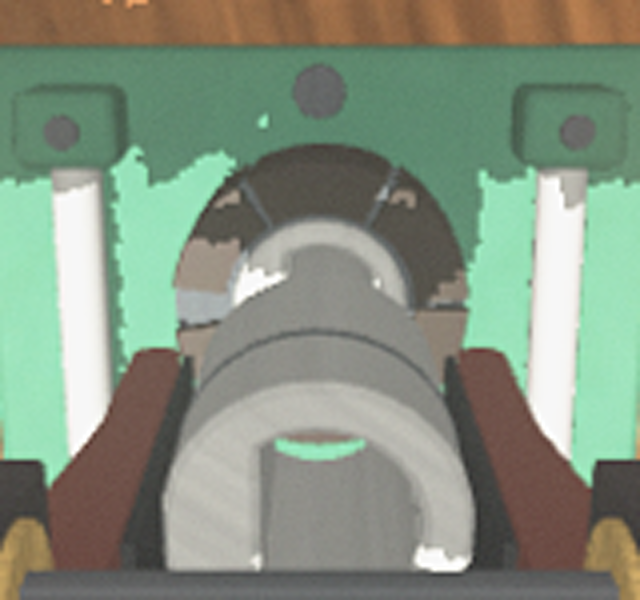

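Request:
move_arm:
  deltas:
    - [-1,-1.0,0.2,0,0,0,0]
    - [-1,-1.0,0.2,5,0,0,0]
    - [-1,-1.0,0.2,10,0,0,0]
    - [-1,-1.0,0.2,14,0,0,0]
    - [-1,-1.0,0.2,18,0,0,0]
    - [-1,-1.0,0.2,18,0,0,0]

```text
clock: 33.15
ee_pos: [542.9, -2.0, 102.6]
eef_rot: [0.787, 0.617, -0.0, -0.0]
ft_force: [-0.9, -0.7, -1.9]
width: 39.2
```

Clean entry with no side force. Continuing down to the seat at about 72.

Request:
move_arm:
  deltas:
    - [-1,0,0,5,0,0,0]
    - [-1,0,0,11,0,0,0]
    - [-1,0,0,17,0,0,0]
    - [-1,0,0,23,0,0,0]
    - [-1,0,0,27,0,0,0]
    - [-1,0,0,28,0,0,0]
    - [-1,0,0,28,0,0,0]

```text
clock: 34.02
ee_pos: [543.2, -2.0, 75.2]
eef_rot: [0.787, 0.617, 0.0, 0.0]
ft_force: [-0.5, 0.4, -2.4]
width: 39.3
```

Request:
move_arm:
  deltas:
    - [-1,0,0,1,0,0,0]
    - [-1,0,0,2,0,0,0]
    - [-1,0,0,3,0,0,0]
    - [-1,0,0,3,0,0,0]

```text
clock: 34.52
ee_pos: [543.1, -2.0, 72.0]
eef_rot: [0.787, 0.617, -0.0, -0.0]
ft_force: [-0.8, 0.4, -2.5]
width: 39.6
```

Request:
move_arm:
  deltas:
    - [-1,0,0,1,0,0,0]
    - [-1,0,0,2,0,0,0]
    - [-1,0,0,2,0,0,0]

```text
clock: 34.9
ee_pos: [543.3, -2.0, 71.2]
eef_rot: [0.787, 0.617, 0.0, 0.0]
ft_force: [-3.0, 1.0, 5.9]
width: 39.1
```

Request:
move_arm:
  deltas:
    - [1,0,0,0,0,0,0]
    - [1,0,0,0,0,0,0]
    - [1,0,0,0,0,0,0]
    - [1,0,0,-10,0,0,0]
    - [1,0,0,-60,0,0,0]
    - [1,0,0,-120,0,0,0]
    - [1,0,0,-180,0,0,0]
    - [1,0,0,-180,0,0,0]

```text
clock: 35.9
ee_pos: [545.0, -2.1, 257.7]
eef_rot: [0.787, 0.617, 0.004, 0.004]
ft_force: [0.6, -0.2, -0.1]
width: 87.8
```

Run:
```python
from h import *
p,d,m=wcap(); c=cloud(m,d); r=np.hypot(c[...,0]-543.3,c[...,1]+2); k=(r<17)&(c[...,2]>70)&(c[...,2]<130)
print('sleeve top z',np.percentile(c[k][:,2],[5,50,95]))
p,d,m=cap('top'); c=cloud(m,d)
a=np.radians(76.2); t=np.array([np.cos(a),np.sin(a)]); n=np.array([t[1],-t[0]]); S=np.array([543.4,-1.8])
q=c[...,:2]-S; pn=q@n; pt=q@t; z=c[...,2]
for lo,hi in((140,165),(165,180),(180,196),(196,225)):
    k=(z>lo)&(z<hi)&(abs(pn)<120)&(pt>-260)&(pt<-60)
    if k.sum(): print(lo,hi,k.sum(),'n',np.percentile(pn[k],[2,50,98]).round(1),'t',np.percentile(pt[k],[2,50,98]).round(1))
k=(z>185)&(z<215)&(abs(pn+88)<25)&(pt>-260)&(pt<-60); print('post n,t',pn[k].mean(),pt[k].mean(),k.sum())
im=p[150:240,260:360,::-1]; cv2.imwrite('pics/top2c.png',cv2.resize(im,(800,720),interpolation=cv2.INTER_CUBIC)[:600])
pt_=S-88*n-140*t; print('post guess',pt_); go(pt_[0],pt_[1],250,76.2)
```

```text
sleeve top z [ 87.90975793 106.77276128 109.31134704]
165 180 209 n [-65.3  28.2  64.4] t [-164.8 -156.8 -142.4]
180 196 11 n [-15.1 -10.6  -5.4] t [-156.4 -151.5 -148. ]
196 225 87 n [-10.8  -2.7   8.1] t [-171.  -152.6 -138.9]
post n,t nan nan 0
post guess [ 424.54549931 -116.76785492]
at [543.5  -2.1 251.1] psi 76.2 j6 10.0 -> delta [-139.8  -88.1    0.8] wz -0.0 j6 after -2<stdin>:10: RuntimeWarning: Mean of empty slice.
  ret = ret.dtype.type(ret / rcount)
```

Request:
move_arm:
  deltas:
    - [1,-40,-10,-30,0,0,0]
    - [1,-90,-20,-30,0,0,0]
    - [1,-140,-35,-30,0,0,0]
    - [1,-170,-44,-30,0,0,0]
    - [1,-170,-44,-30,0,0,0]
    - [1,-170,-44,-30,0,0,0]

```text
clock: 36.75
ee_pos: [459.9, -156.0, 278.7]
eef_rot: [0.787, 0.617, -0.0, -0.001]
ft_force: [0.2, -0.1, -0.5]
width: 87.8
```

Run:
```python
from h import *
p,d,m=wcap('w10.png'); c=cloud(m,d)
a=np.radians(76.2); t=np.array([np.cos(a),np.sin(a)]); n=np.array([t[1],-t[0]]); S=np.array([543.4,-1.8])
q=c[...,:2]-S; pn=q@n; pt=q@t; z=c[...,2]
k=(z>190)&(z<225)&(abs(pn)<60)&(pt>-260)&(pt<-60); print('tee',k.sum(),np.percentile(pn[k],[2,50,98]),np.percentile(pt[k],[2,50,98]),cv2.minAreaRect(np.stack([pn[k],pt[k]],1).astype(np.float32)))
k=(z>190)&(z<215)&(abs(pn+88)<25)&(pt>-260)&(pt<-60); print('post',k.sum(),pn[k].mean(),pt[k].mean(),np.percentile(z[k],[5,50,95]))
print(ctrl.state()['ee_pos'])
```

```text
tee 1442 [-9.23103484 -0.7271248   9.79391518] [-169.66287238 -141.02753809 -114.55133011] ((1.2188830375671387, -142.9005889892578), (58.57826232910156, 22.319826126098633), 80.00696563720703)
post 458 -85.64848731472932 -142.48568732156443 [194.86163158 199.12996472 201.08693931]
[ 460.07518964 -155.77155688  279.01483252]
```

View pics/w10.png

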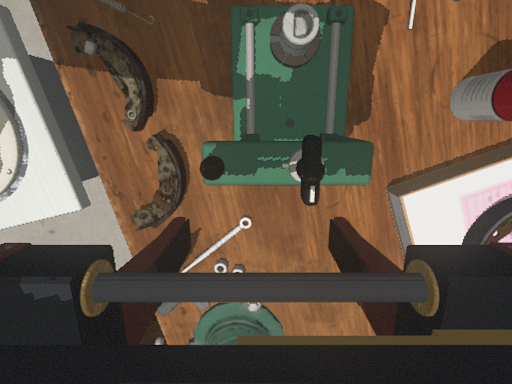

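The wrist view shows the post top at (212,167), the T-bar from (313,137) to (310,203) lying nearly along press y, and the sleeve on the discs at (297,30). Bridge travel reads about 7 mm. I'll grip the post.

Run:
```python
from h import *
a=np.radians(76.2); t=np.array([np.cos(a),np.sin(a)]); n=np.array([t[1],-t[0]]); S=np.array([543.4,-1.8])
q=S-87*n-142.7*t; go(q[0],q[1],178,76.2)
```

```text
at [ 460.1 -155.8  279. ] psi 76.2 j6 -9.0 -> delta [ 26.7 -42.6 101.1] wz 0.0 j6 after -2
```

Request:
move_arm:
  deltas:
    - [1,26.7,-42.6,0,0,0,0]
    - [1,26.7,-42.6,20,0,0,0]
    - [1,26.7,-42.6,60,0,0,0]
    - [1,26.7,-42.6,95,0,0,0]
    - [1,26.7,-42.6,100,0,0,0]
    - [1,26.7,-42.6,100,0,0,0]

```text
clock: 37.55
ee_pos: [425.2, -120.0, 180.8]
eef_rot: [0.787, 0.617, 0.0, 0.0]
ft_force: [0.6, 0.1, 0.8]
width: 88.0
```

Request:
move_arm:
  deltas:
    - [-1,0,0,0,0,0,0]
    - [-1,0,0,0,0,0,0]
    - [-1,0,0,0,0,0,0]
    - [-1,0,0,0,0,0,0]
    - [-1,0,0,0,0,0,0]
    - [-1,0,0,0,0,0,0]
    - [-1,0,0,0,0,0,0]
  grip_force: 40

```text
clock: 38.42
ee_pos: [423.9, -120.3, 180.0]
eef_rot: [0.787, 0.617, -0.001, -0.001]
ft_force: [-16.2, 3.9, 6.4]
width: 21.3
```

Request:
move_arm:
  deltas:
    - [-1,5,-1.2,0,0,0,0]
    - [-1,20,-1.2,0,0,0,0]
    - [-1,38,-1.2,0,0,0,0]
    - [-1,56,-1.2,0,0,0,0]
    - [-1,74,-1.2,0,0,0,0]
    - [-1,92,-1.2,0,0,0,0]
    - [-1,110,-1.2,0,0,0,0]
    - [-1,120,-1.2,0,0,0,0]

```text
clock: 39.42
ee_pos: [452.0, -3.5, 180.0]
eef_rot: [0.787, 0.617, -0.001, 0.0]
ft_force: [-2.9, -4.2, 0.5]
width: 20.7
```

Request:
move_arm:
  deltas:
    - [-1,5,0,0,0,0,0]
    - [-1,10,0,0,0,0,0]
    - [-1,15,0,0,0,0,0]
    - [-1,18,0,0,0,0,0]
    - [-1,18,0,0,0,0,0]

```text
clock: 40.05
ee_pos: [456.3, 14.0, 180.1]
eef_rot: [0.787, 0.617, -0.0, -0.001]
ft_force: [-3.7, -1.4, 1.3]
width: 21.0
```

```bash
cat >> h.py <<'E'
def nt():
    a=np.radians(76.2); t=np.array([np.cos(a),np.sin(a)]); n=np.array([t[1],-t[0]]); S=np.array([543.4,-1.8])
    s=ctrl.state(); q=s['ee_pos'][:2]-S; f=s['ft_force'][:2]
    print('n,t',(q@n).round(1),(q@t).round(1),'Fn,Ft',(f@n).round(1),(f@t).round(1),'w',s['width'])
E
python3 -c "
from h import *
nt()"
```

```text
n,t -88.4 -5.5 Fn,Ft -3.3 -2.2 w 20.952688957089553
```

Request:
move_arm:
  deltas:
    - [-1,2,0,0,0,0,0]
    - [-1,4,0,0,0,0,0]
    - [-1,4,0,0,0,0,0]

```text
clock: 40.42
ee_pos: [457.2, 17.6, 180.0]
eef_rot: [0.787, 0.617, -0.0, -0.0]
ft_force: [-3.6, -1.8, 1.1]
width: 20.5
```

```bash
python3 -c "
from h import *
nt()"
```

```text
n,t -88.4 -1.7 Fn,Ft -3.0 -2.6 w 20.502544722495745
```

Request:
move_arm:
  deltas:
    - [-1,1,0,0,0,0,0]
    - [-1,2,0,0,0,0,0]
    - [-1,2,0,0,0,0,0]

```text
clock: 40.8
ee_pos: [457.5, 18.8, 180.0]
eef_rot: [0.787, 0.617, -0.001, 0.0]
ft_force: [-4.7, -4.4, 1.0]
width: 20.2
```

```bash
python3 -c "
from h import *
nt()"
```

```text
n,t -88.4 -0.5 Fn,Ft -3.5 -5.4 w 20.186407525039712
```

Request:
move_arm:
  deltas:
    - [-1,1,0,0,0,0,0]
    - [-1,2,0,0,0,0,0]
    - [-1,3,0,0,0,0,0]
    - [-1,3,0,0,0,0,0]

```text
clock: 41.3
ee_pos: [457.5, 18.8, 180.0]
eef_rot: [0.788, 0.615, -0.004, 0.002]
ft_force: [-8.6, -16.4, 3.4]
width: 20.4
```

```bash
python3 -c "
from h import *
nt()"
```

```text
n,t -88.4 -0.5 Fn,Ft -4.5 -18.0 w 20.43163314359063
```

The end stop is met (18 N). I'll relieve the push, release, rise and look at the T-handle.

Request:
move_arm:
  deltas:
    - [-1,-2.5,0,0,0,0,0]
    - [-1,-2.5,0,0,0,0,0]
    - [1,-2.5,0,0,0,0,0]
    - [1,-2.5,0,0,0,0,0]
    - [1,-2.5,0,0,0,0,0]
    - [1,-2.5,0,-30,0,0,0]
    - [1,-2.5,0,-80,0,0,0]
    - [1,-2.5,0,-100,0,0,0]

```text
clock: 42.3
ee_pos: [458.9, 20.3, 283.5]
eef_rot: [0.787, 0.617, 0.002, 0.001]
ft_force: [-0.8, -0.2, -0.9]
width: 77.2
```

```bash
cat >> h.py <<'E'
def tee(save=None):
    p,d,m=wcap(save); c=cloud(m,d)
    a=np.radians(76.2); t=np.array([np.cos(a),np.sin(a)]); n=np.array([t[1],-t[0]]); S=np.array([543.4,-1.8])
    q=c[...,:2]-S; pn=q@n; pt=q@t; z=c[...,2]
    k=(z>203)&(z<222)&(np.hypot(pn,pt)<45); r=cv2.minAreaRect(c[k][:,:2].astype(np.float32)); (x,y),(w,h),an=r
    print('tee n,t',pn[k].mean().round(1),pt[k].mean().round(1),'world',np.round(r[0],1),np.round(r[1],1),'bar angle',(an if w>h else an-90),'px',k.sum())
    k=(z>165)&(z<180)&(abs(pn)<80)&(abs(pt)<60); print('beam t range',np.percentile(pt[k],[1,99]))
    return p,d,m
E
python3 - <<'E'
from h import *
go(490,-6,280,66)
E
```

```text
at [458.9  20.3 283.5] psi 76.2 j6 12.0 -> delta [-18.2  36.5   3.6] wz 10.2 j6 after 23
```

Request:
move_arm:
  deltas:
    - [1,-35,40,0,0,0,0]
    - [1,-35,80,0,0,0,0]
    - [1,-35,80,0,0,0,0]
    - [1,-35,80,0,0,0,0]

```text
clock: 42.8
ee_pos: [527.2, -32.6, 280.1]
eef_rot: [0.787, 0.617, -0.0, -0.0]
ft_force: [-0.8, 1.3, 0.4]
width: 87.7
```

Run:
```python
from h import *
p,d,m=tee('w11.png')
cv2.imwrite('pics/w11c.png',cv2.resize(p[80:260,150:370,::-1],None,fx=3.3,fy=3.3,interpolation=cv2.INTER_CUBIC))
go(543.4,-1.8,225,66)
```

```text
tee n,t 0.8 1.1 world [544.3  -2.1] [58.7 22.3] bar angle 66.0297622680664 px 1289
beam t range [-22.17442997  21.53506641]
at [527.  -32.5 280.6] psi 76.2 j6 7.0 -> delta [33.7  8.6 55.6] wz 10.2 j6 after 24
```

View pics/w11c.png

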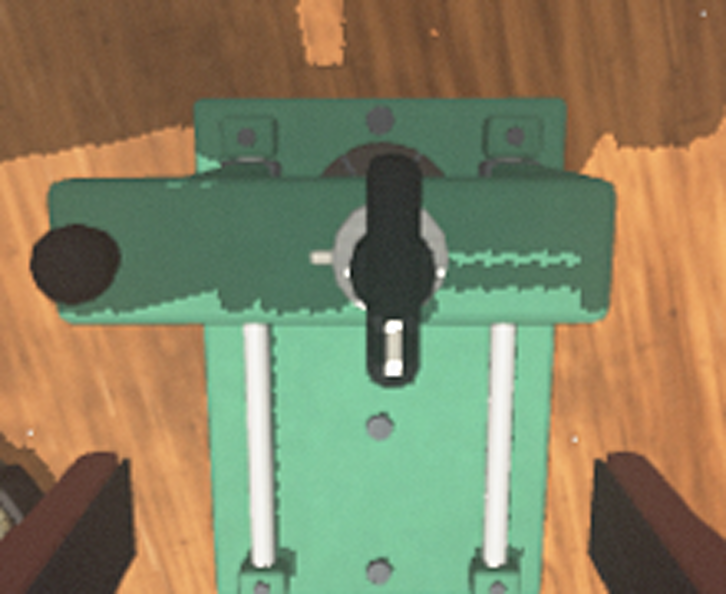

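The bridge is at the stop (beam t from -22 to +21.5 about the spindle axis). The T-bar is vertical in the image, along press y, with the white pointer at (320,258) towards press -x. I'll go down and grip the bar.

Request:
move_arm:
  deltas:
    - [1,33.7,8.6,0,0,0,0]
    - [1,33.7,8.6,20,0,0,0]
    - [1,33.7,8.6,60,0,0,0]
    - [1,33.7,8.6,89,0,0,0]
    - [1,33.7,8.6,89,0,0,0]
    - [1,33.7,8.6,89,0,0,0]

```text
clock: 43.6
ee_pos: [544.0, -2.0, 193.4]
eef_rot: [0.787, 0.617, 0.001, 0.001]
ft_force: [0.6, -0.2, 0.6]
width: 87.7
```

```bash
python3 -c "
from h import *
nt(); go(543.4,-1.8,191,76.2)"
```

```text
n,t 0.7 -0.1 Fn,Ft 0.6 -0.0 w 87.6849049545954
at [544.   -2.  193.4] psi 76.2 j6 10.0 -> delta [ 0.1 -0.7  2.4] wz 0.0 j6 after 14
```

Request:
move_arm:
  deltas:
    - [-1,0,0,0,0,0,0]
    - [-1,0,0,0,0,0,0]
    - [-1,0,0,0,0,0,0]
    - [-1,0,0,0,0,0,0]
    - [-1,0,0,0,0,0,0]
    - [-1,0,0,0,0,0,0]
    - [-1,0,0,0,0,0,0]
  grip_force: 30

```text
clock: 44.48
ee_pos: [543.9, -2.3, 191.1]
eef_rot: [0.787, 0.617, -0.0, -0.0]
ft_force: [0.4, 1.0, -0.7]
width: 21.1
```

```bash
python3 -c "
from h import *
nt(); go(543.4,-1.8,191,76.2); print(ctrl.state()['wrist_torque'])"
```

```text
n,t 0.6 -0.4 Fn,Ft 0.1 1.0 w 21.07679514353292
at [543.9  -2.3 191.1] psi 76.2 j6 10.0 -> delta [ 0.4 -0.6  0.1] wz -0.0 j6 after 14
[-0.01570448 -0.02867818  0.00086232]
```

Request:
move_arm:
  deltas:
    - [-1,0,0,0,0,0,0]
    - [-1,0,0,0,0,0,0]
    - [-1,0,0,0,0,0,0]

```text
clock: 44.85
ee_pos: [543.1, -2.1, 191.1]
eef_rot: [0.787, 0.617, -0.001, -0.001]
ft_force: [-5.8, 1.6, 1.6]
width: 13.9
```

```bash
python3 -c "
from h import *
nt(); go(543.4,-1.8,191,76.2); print(ctrl.state()['wrist_torque'])"
```

```text
n,t -0.2 -0.4 Fn,Ft -6.0 0.1 w 13.944706006208383
at [543.1  -2.1 191.1] psi 76.2 j6 10.0 -> delta [0.4 0.2 0.1] wz 0.0 j6 after 14
[0.06397595 0.62159936 0.05209039]
```

Request:
move_arm:
  deltas:
    - [-1,0,-0.4,0,0,0,8]
    - [-1,0,-0.4,0,0,0,17]
    - [-1,0,-0.4,0,0,0,26]
    - [-1,0,-0.4,0,0,0,35]
    - [-1,0,-0.4,0,0,0,44]
    - [-1,0,-0.4,0,0,0,53]
    - [-1,0,-0.4,0,0,0,62]
    - [-1,0,-0.4,0,0,0,70]

```text
clock: 45.85
ee_pos: [542.5, -1.5, 191.1]
eef_rot: [0.999, 0.052, -0.001, -0.001]
ft_force: [-5.9, 2.1, 1.1]
width: 13.7
```

```bash
python3 -c "
from h import *
nt(); go(543.4,-1.8,191,76.2); print(ctrl.state()['wrist_torque'])"
```

```text
n,t -0.9 0.1 Fn,Ft -6.3 0.7 w 13.705829559710141
at [542.5  -1.5 191.1] psi 6.0 j6 80.0 -> delta [0.9 0.4 0.1] wz -70.2 j6 after 14
[0.42049159 0.77400031 0.05828367]
```

Request:
move_arm:
  deltas:
    - [-1,-0.4,0,0,0,0,9]
    - [-1,-0.4,0,0,0,0,18]
    - [-1,-0.4,0,0,0,0,27]
    - [-1,-0.4,0,0,0,0,36]
    - [-1,-0.4,0,0,0,0,45]
    - [-1,-0.4,0,0,0,0,54]
    - [-1,-0.4,0,0,0,0,60]
    - [-1,-0.4,0,0,0,0,60]

```text
clock: 46.85
ee_pos: [542.7, -0.9, 191.1]
eef_rot: [0.892, -0.452, -0.001, -0.001]
ft_force: [-3.5, 5.0, 0.7]
width: 13.6
```

Request:
move_arm:
  deltas:
    - [1,0,0,0,0,0,0]
    - [1,0,0,0,0,0,0]
    - [1,0,0,0,0,0,0]
    - [1,0,0,0,0,0,0]
    - [1,0,0,0,0,0,0]
    - [1,0,0,0,0,0,0]
    - [1,0,0,0,0,0,0]
    - [1,0,0,0,0,0,0]

```text
clock: 47.85
ee_pos: [543.1, -2.3, 191.1]
eef_rot: [0.892, -0.453, -0.0, 0.0]
ft_force: [0.2, 0.4, -0.4]
width: 87.2
```

```bash
python3 -c "
from h import *
nt(); go(543.4,-1.8,191,126.2); print(ctrl.state()['wrist_torque'])"
```

```text
n,t -0.2 -0.5 Fn,Ft 0.2 0.4 w 87.17350820985446
at [543.1  -2.3 191.1] psi -53.8 j6 140.0 -> delta [-0.2 -0.5  0.1] wz 180.0 j6 after 324
[ 0.1002961  -0.00193156  0.03827981]
```

Request:
move_arm:
  deltas:
    - [1,0,0,0,0,0,-10]
    - [1,0,0,0,0,0,-20]
    - [1,0,0,0,0,0,-30]
    - [1,0,0,0,0,0,-40]
    - [1,0,0,0,0,0,-50]
    - [1,0,0,0,0,0,-60]
    - [1,0,0,0,0,0,-70]
    - [1,0,0,0,0,0,-80]

```text
clock: 48.85
ee_pos: [543.1, -2.3, 191.1]
eef_rot: [0.973, 0.229, 0.0, 0.0]
ft_force: [0.2, -0.6, -0.3]
width: 87.7
```

Request:
move_arm:
  deltas:
    - [1,0,0,0,0,0,-10]
    - [1,0,0,0,0,0,-20]
    - [1,0,0,0,0,0,-30]
    - [1,0,0,0,0,0,-40]
    - [1,0,0,0,0,0,-50]
    - [1,0,0,0,0,0,-60]
    - [1,0,0,0,0,0,-70]
    - [1,0,0,0,0,0,-80]

```text
clock: 49.85
ee_pos: [543.1, -2.3, 191.2]
eef_rot: [0.598, 0.801, 0.0, 0.0]
ft_force: [-1.2, 0.4, 0.0]
width: 87.8
```

Request:
move_arm:
  deltas:
    - [1,0,0,0,0,0,-10]
    - [1,0,0,0,0,0,-20]
    - [1,0,0,0,0,0,-20]
    - [1,0,0,0,0,0,-20]

```text
clock: 50.35
ee_pos: [543.1, -2.3, 191.1]
eef_rot: [0.454, 0.891, 0.0, 0.0]
ft_force: [0.1, 1.2, -0.4]
width: 87.8
```

```bash
python3 -c "
from h import *
nt(); go(543.4,-1.8,191,126.2); p,d,m=wcap('w12.png'); print(ctrl.state()['wrist_torque'])
cv2.imwrite('pics/w12c.png',cv2.resize(p[140:300,170:350,::-1],None,fx=3,fy=3,interpolation=cv2.INTER_CUBIC))"
```

```text
n,t -0.1 -0.5 Fn,Ft -0.2 1.2 w 87.83480048208303
at [543.1  -2.3 191.1] psi 126.0 j6 -40.0 -> delta [0.2 0.5 0.1] wz -0.2 j6 after -36
[ 0.01217424 -0.09790864 -0.01078302]
```

View pics/w12c.png

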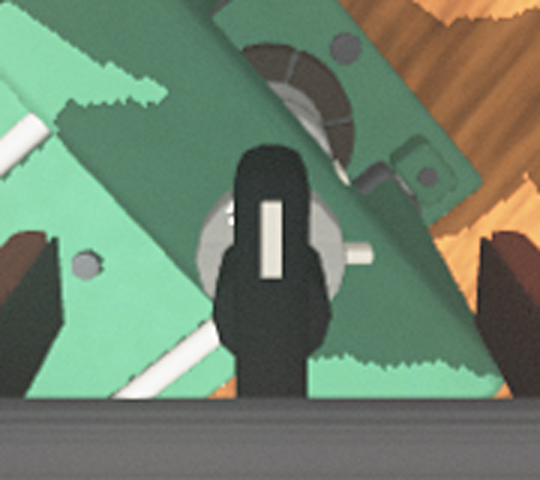

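Request:
move_arm:
  deltas:
    - [-1,0,0,0,0,0,0]
    - [-1,0,0,0,0,0,0]
    - [-1,0,0,0,0,0,0]
    - [-1,0,0,0,0,0,0]
    - [-1,0,0,0,0,0,0]
    - [-1,0,0,0,0,0,0]
    - [-1,0,0,0,0,0,0]
    - [-1,0,0,0,0,0,0]
  grip_force: 30

```text
clock: 51.4
ee_pos: [543.5, -2.1, 191.2]
eef_rot: [0.452, 0.892, 0.0, 0.0]
ft_force: [1.1, -0.3, -0.0]
width: 13.9
```

Request:
move_arm:
  deltas:
    - [-1,0,0,0,0,0,0]
    - [-1,0,0,0,0,0,0]
    - [-1,0,0,0,0,0,0]

```text
clock: 51.78
ee_pos: [543.4, -2.2, 191.2]
eef_rot: [0.452, 0.892, 0.0, 0.0]
ft_force: [3.5, 1.0, -1.9]
width: 13.8
```

```bash
python3 -c "
from h import *
nt(); s=ctrl.state(); print(s['wrist_torque'],np.degrees(s['joint_positions'][5]),psi())"
```

```text
n,t 0.1 -0.4 Fn,Ft 3.2 1.8 w 13.779015029792683
[ 0.17404134 -0.59359856 -0.05583066] -40.01515819089783 126.19341142204746
```

Request:
move_arm:
  deltas:
    - [-1,0,0,0,0,0,8]
    - [-1,0,0,0,0,0,17]
    - [-1,0,0,0,0,0,26]
    - [-1,0,0,0,0,0,35]
    - [-1,0,0,0,0,0,44]
    - [-1,0,0,0,0,0,53]
    - [-1,0,0,0,0,0,62]
    - [-1,0,0,0,0,0,70]

```text
clock: 52.78
ee_pos: [542.7, -2.2, 191.2]
eef_rot: [0.883, 0.469, -0.0, -0.0]
ft_force: [-0.4, 1.6, 0.4]
width: 13.7
```

```bash
cat >> h.py <<'E'
def tq(ref=None):
    nt(); s=ctrl.state(); T=R.from_quat(s['eef_rot']).as_matrix().T
    print('tool torque',(T@s['wrist_torque']).round(3),'tool force',(T@s['ft_force']).round(1),'j6',np.degrees(s['joint_positions'][5]).round(1),'psi',psi().round(1),'tau6',s['joint_torque'][5])
E
python3 -c "
from h import *
tq()"
```

```text
n,t -0.6 -0.6 Fn,Ft -0.7 1.4 w 13.706509215918157
tool torque [ 0.044  0.108 -0.064] tool force [ 1.1 -1.2 -0.4] j6 30.2 psi 55.9 tau6 -1.3088947534561157
```

Request:
move_arm:
  deltas:
    - [-1,0,0,0,0,0,9]
    - [-1,0,0,0,0,0,18]
    - [-1,0,0,0,0,0,27]
    - [-1,0,0,0,0,0,36]
    - [-1,0,0,0,0,0,45]
    - [-1,0,0,0,0,0,54]
    - [-1,0,0,0,0,0,62]
    - [-1,0,0,0,0,0,66]

```text
clock: 53.78
ee_pos: [542.3, -1.5, 191.2]
eef_rot: [0.996, -0.087, -0.001, -0.001]
ft_force: [-3.4, 4.0, 0.7]
width: 13.7
```

```bash
python3 -c "
from h import *
tq()"
```

```text
n,t -1.1 0.0 Fn,Ft -4.3 3.1 w 13.744318480536824
tool torque [ 0.455 -0.225 -0.086] tool force [-4.1 -3.4 -0.7] j6 96.1 psi -9.9 tau6 -0.3400769177824259
```

Request:
move_arm:
  deltas:
    - [-1,0,0,0,0,0,4]
    - [-1,0,0,0,0,0,8]
    - [-1,0,0,0,0,0,12]
    - [-1,0,0,0,0,0,16]
    - [-1,0,0,0,0,0,20]
    - [-1,0,0,0,0,0,23]

```text
clock: 54.52
ee_pos: [542.5, -1.3, 191.2]
eef_rot: [0.959, -0.283, -0.001, -0.001]
ft_force: [-1.5, 4.4, -0.0]
width: 13.9
```

```bash
python3 -c "
from h import *
tq()"
```

```text
n,t -1.0 0.3 Fn,Ft -2.5 4.0 w 13.904606053459275
tool torque [ 0.482 -0.45  -0.137] tool force [-3.6 -3.   0.1] j6 119.1 psi -32.8 tau6 -0.38381271064281464
```

Request:
move_arm:
  deltas:
    - [-1,0,0,0,0,0,1.5]
    - [-1,0,0,0,0,0,3]
    - [-1,0,0,0,0,0,4.5]
    - [-1,0,0,0,0,0,6]

```text
clock: 55.02
ee_pos: [542.5, -1.4, 191.1]
eef_rot: [0.943, -0.332, -0.001, -0.0]
ft_force: [-2.3, 4.1, 1.1]
width: 14.0
```

```bash
python3 -c "
from h import *
tq()"
```

```text
n,t -1.0 0.2 Fn,Ft -3.2 3.5 w 13.986143930417672
tool torque [ 0.442 -0.673 -0.05 ] tool force [-4.4 -1.8 -1.1] j6 125.0 psi -38.8 tau6 -0.18254228867590427
```

Request:
move_arm:
  deltas:
    - [-1,0,0,0,0,0,1.5]
    - [-1,0,0,0,0,0,3]
    - [-1,0,0,0,0,0,4.5]
    - [-1,0,0,0,0,0,6]

```text
clock: 55.52
ee_pos: [542.5, -1.4, 191.2]
eef_rot: [0.925, -0.381, -0.001, -0.0]
ft_force: [-1.3, 4.5, 1.4]
width: 13.7
```

```bash
python3 -c "
from h import *
tq()"
```

```text
n,t -1.0 0.2 Fn,Ft -2.3 4.0 w 13.66999580655996
tool torque [ 0.391 -0.66  -0.211] tool force [-4.  -2.3 -1.4] j6 131.0 psi -44.8 tau6 -0.09500436019152403
```

Request:
move_arm:
  deltas:
    - [-1,0,0,0,0,0,1.5]
    - [-1,0,0,0,0,0,3]

```text
clock: 55.78
ee_pos: [542.5, -1.4, 191.2]
eef_rot: [0.914, -0.405, -0.001, -0.0]
ft_force: [-1.9, 5.7, 0.8]
width: 13.6
```

```bash
python3 -c "
from h import *
tq()"
```

```text
n,t -1.0 0.2 Fn,Ft -3.2 5.1 w 13.604611657495557
tool torque [ 0.401 -0.743 -0.19 ] tool force [-5.5 -2.4 -0.8] j6 134.0 psi -47.8 tau6 -0.09602566016837955
```

Request:
move_arm:
  deltas:
    - [-1,0,0,0,0,0,1.5]
    - [-1,0,0,0,0,0,3]

```text
clock: 56.02
ee_pos: [542.6, -1.3, 191.2]
eef_rot: [0.903, -0.429, -0.001, -0.0]
ft_force: [-1.1, 4.4, 0.9]
width: 13.9
```

```bash
python3 -c "
from h import *
tq()"
```

```text
n,t -0.9 0.3 Fn,Ft -2.1 4.0 w 13.94219155372262
tool torque [ 0.411 -0.706 -0.177] tool force [-4.1 -1.9 -0.9] j6 137.0 psi -50.8 tau6 -0.0960226496681571
```

The torque has settled at the clutch value (0.18–0.21 N·m, against about 0.06–0.14 while running), so the clutch is slipping after about 307° of turning. I'll let go, rise and check.

Request:
move_arm:
  deltas:
    - [1,0,0,0,0,0,0]
    - [1,0,0,0,0,0,0]
    - [1,0,0,0,0,0,0]
    - [1,0,0,0,0,0,0]
    - [1,0,0,0,0,0,0]
    - [1,0,0,0,0,0,0]
    - [1,0,0,0,0,0,0]
    - [1,0,0,0,0,0,0]

```text
clock: 57.02
ee_pos: [543.1, -2.3, 191.1]
eef_rot: [0.903, -0.429, -0.0, 0.0]
ft_force: [0.1, 0.8, 0.7]
width: 86.9
```

Request:
move_arm:
  deltas:
    - [1,0,0,-30,0,0,0]
    - [1,0,0,-70,0,0,0]
    - [1,0,0,-70,0,0,0]
    - [1,0,0,-70,0,0,0]

```text
clock: 57.52
ee_pos: [543.1, -2.2, 260.5]
eef_rot: [0.903, -0.429, -0.0, 0.0]
ft_force: [0.2, -0.1, -0.6]
width: 87.3
```

Run:
```python
from h import *
tq()
p,d,m=tee('w13.png')
sd,_,_=cap('side','side2.png'); tp,_,_=cap('top','top2.png')
a=cv2.resize(p[90:260,150:370,::-1],(576,445),interpolation=cv2.INTER_CUBIC)
b=cv2.resize(sd[110:260,210:360,::-1],(400,400),interpolation=cv2.INTER_CUBIC)
o=np.zeros((445,800,3),np.uint8); o[:,:500]=a[:,40:540]; o[:300,500:]=cv2.resize(b,(300,300)); cv2.imwrite('pics/final.png',o)
```

```text
n,t -0.2 -0.5 Fn,Ft 0.3 -0.0 w 87.3179873357359
tool torque [ 0.114 -0.047 -0.017] tool force [ 0.2 -0.1  0.6] j6 137.0 psi -50.8 tau6 -0.0001956601272468106
tee n,t 2.5 -1.9 world [544.4  -3.3] [22.1 58.2] bar angle -41.489166259765625 px 1359
beam t range [-22.34419818  20.2340995 ]
```

View pics/final.png

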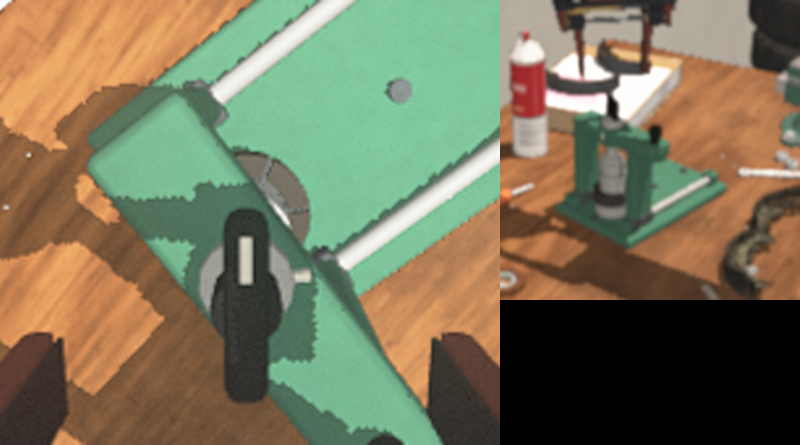

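Run:
```python
from h import *
m=ctrl.camera_model('wrist'); K=np.array(m['mtx']); s=ctrl.state(); T=R.from_quat(s['eef_rot']).as_matrix()
Rt=T.T@rot(m); ot=T.T@(np.array(m['origin'])-s['ee_pos'])
def tool(u,v,ztcp,z):
    r=Rt@np.linalg.inv(K)@np.array([u,v,1.]); k=((ztcp-z)-ot[2])/r[2]; return (ot+r*k)[:2]
def tip(name,u0,u1,v0,v1):
    p=cv2.imread('pics/'+name); g=p[v0:v1,u0:u1].astype(int); k=(g.min(2)>150); v,u=np.where(k); print(name,k.sum(),u.mean()+u0,v.mean()+v0); return u.mean()+u0,v.mean()+v0
for n,zt,box in(('w12.png',191.1,(285,296,219,231)),('w13.png',260.5,(276,286,190,201))):
    u,v=tip(n,*box)
    for z in(176,182):
        q=tool(u,v,zt,z); print(n,z,'pointer in tool',q.round(1),'angle from tool y',np.degrees(np.arctan2(q[0],q[1])).round(1))
```

```text
w12.png 54 289.0 224.5
w12.png 176 pointer in tool [ 1.1 20. ] angle from tool y 3.1
w12.png 182 pointer in tool [ 3.5 19.4] angle from tool y 10.1
w13.png 25 280.32 195.32
w13.png 176 pointer in tool [ 2.6 19.2] angle from tool y 7.8
w13.png 182 pointer in tool [ 4.3 18.7] angle from tool y 12.9
```

The pointer shows only about 3–5° of slip, too close to the 0.05 rad (2.9°) minimum. I'll regrip and add about 8°, which stays far below the limit.

Request:
move_arm:
  deltas:
    - [1,0,0,30,0,0,0]
    - [1,0,0,60,0,0,0]
    - [1,0,0,69,0,0,0]
    - [1,0,0,69,0,0,0]
    - [-1,0,0,69,0,0,0]
    - [-1,0,0,69,0,0,0]
    - [-1,0,0,69,0,0,0]
    - [-1,0,0,69,0,0,0]

```text
clock: 58.68
ee_pos: [543.2, -2.3, 192.5]
eef_rot: [0.903, -0.429, 0.0, -0.0]
ft_force: [-0.3, 0.3, -0.5]
width: 51.2
```

Request:
move_arm:
  deltas:
    - [-1,0,0,0,0,0,0]
    - [-1,0,0,0,0,0,0]
    - [-1,0,0,0,0,0,0]
    - [-1,0,0,0,0,0,0]
    - [-1,0,0,0,0,0,0]
    - [-1,0,0,0,0,0,0]
    - [-1,0,0,0,0,0,0]
    - [-1,0,0,0,0,0,0]
  grip_force: 30

```text
clock: 59.68
ee_pos: [543.2, -2.2, 192.1]
eef_rot: [0.903, -0.429, 0.0, -0.0]
ft_force: [1.9, 0.8, -0.8]
width: 13.9
```

Request:
move_arm:
  deltas:
    - [-1,0,0,0,0,0,1.5]
    - [-1,0,0,0,0,0,3]
    - [-1,0,0,0,0,0,4.5]

```text
clock: 60.05
ee_pos: [543.2, -2.2, 192.1]
eef_rot: [0.885, -0.465, 0.0, -0.0]
ft_force: [1.4, 0.7, 0.3]
width: 13.7
```

```bash
python3 -c "
from h import *
tq()"
```

```text
n,t -0.1 -0.4 Fn,Ft 1.2 1.0 w 13.74747690244813
tool torque [ 0.444 -0.014 -0.136] tool force [ 0.2 -1.5 -0.3] j6 141.6 psi -55.4 tau6 -0.09773185942322016
```

Request:
move_arm:
  deltas:
    - [-1,0,0,0,0,0,1.5]
    - [-1,0,0,0,0,0,3]
    - [-1,0,0,0,0,0,4]

```text
clock: 60.42
ee_pos: [543.2, -2.2, 192.1]
eef_rot: [0.869, -0.495, 0.0, -0.0]
ft_force: [1.5, 0.8, -1.1]
width: 14.0
```

```bash
python3 -c "
from h import *
tq()"
```

```text
n,t -0.1 -0.5 Fn,Ft 1.3 1.1 w 14.015196683130139
tool torque [ 0.471 -0.1   -0.194] tool force [ 0.1 -1.7  1.1] j6 145.6 psi -59.4 tau6 0.045679290778934956
```

Torque is about 0.19 N·m, so the clutch is slipping. I'll release, rise the same way and measure the pointer again numerically.

Request:
move_arm:
  deltas:
    - [1,0,0,0,0,0,0]
    - [1,0,0,0,0,0,0]
    - [1,0,0,0,0,0,0]
    - [1,0,0,0,0,0,0]
    - [1,0,0,0,0,0,0]
    - [1,0,0,0,0,0,0]
    - [1,0,0,0,0,0,0]
    - [1,0,0,0,0,0,0]

```text
clock: 61.42
ee_pos: [543.1, -2.3, 192.1]
eef_rot: [0.869, -0.495, -0.0, 0.0]
ft_force: [0.9, -0.2, -0.7]
width: 87.1
```

Request:
move_arm:
  deltas:
    - [1,0,0,-30,0,0,0]
    - [1,0,0,-68,0,0,0]
    - [1,0,0,-68,0,0,0]
    - [1,0,0,-68,0,0,0]

```text
clock: 61.92
ee_pos: [543.1, -2.3, 259.3]
eef_rot: [0.869, -0.495, -0.0, 0.0]
ft_force: [0.0, -0.3, -1.0]
width: 87.9
```

Run:
```python
from h import *
p,d,m=tee('w14.png'); s=ctrl.state(); T=R.from_quat(s['eef_rot']).as_matrix(); K=np.array(m['mtx'])
def ang(name,box):
    g=cv2.imread('pics/'+name)[box[2]:box[3],box[0]:box[1]].astype(int); k=(g.min(2)>150); v,u=np.where(k); u=u.mean()+box[0]; v=v.mean()+box[2]
    Rt=T.T@rot(m); ot=T.T@(np.array(m['origin'])-s['ee_pos']); r=Rt@np.linalg.inv(K)@np.array([u,v,1.])
    for z in(173,176): q=(ot+r*((260.5-z)-ot[2])/r[2])[:2]; print(name,k.sum(),round(u,1),round(v,1),z,q.round(1),np.degrees(np.arctan2(q[0],q[1])).round(1))
ang('w13.png',(276,286,190,201)); ang('w14.png',(276,286,183,201))
c=cloud(m,d); S=np.array([543.4,-1.8])
k=(np.hypot(*(c[...,:2]-S).transpose(2,0,1))<35)&(c[...,2]>50)&(c[...,2]<64); print('disc top z',k.sum(),np.median(c[k][:,2]) if k.any() else None)
```

```text
tee n,t 2.3 -2.4 world [544.   -3.3] [22.2 58.7] bar angle -59.28887176513672 px 1389
beam t range [-22.36890517  20.1513825 ]
w13.png 25 280.3 195.3 173 [ 1.7 19. ] 5.2
w13.png 25 280.3 195.3 176 [ 2.6 18.8] 7.8
w14.png 25 279.7 192.6 173 [ 4.4 18.4] 13.4
w14.png 25 279.7 192.6 176 [ 5.2 18.2] 15.9
disc top z 442 58.16471989202856
```

The pointer shifted about 8° relative to the bar for the 8.5° turned, so the collar stood still and the clutch did slip. Total slip is about 0.2 rad. Handing in.

```bash
python3 -c "
from h import *
print(ctrl.close_job(), ctrl.state()['clock'])"
```

```text
the job is handed in; nothing more can be done
the job is handed in; nothing more can be done
```

I completed the whole sequence and handed the job in; the last reading before that was 62 s, against the 208 s limit. I took the sleeve off, stacked the two dark discs on the spindle with their flats matched, and put the sleeve back. Then I slid the bridge to its end stop and turned the T-handle clockwise until the clutch slipped. Disc 2 had been knocked about 45 mm aside during the run, so I found it again before picking it up. The green, purple and brown look-alikes and the round black ring were left alone.

**Last checks:**
- **Stack:** the top disc reads 58 mm (expected 58) and the sleeve top about 107 mm (expected 108).
- **Bridge:** it stopped at about 18 N, and the beam is centred on the spindle to within 1 mm.
- **Clutch:** torque settled at 0.18–0.21 N·m. On the first look the pointer showed only about 5° of slip, less than the 9–12° I expected from the turn count. I regripped and turned 8.5° more; the pointer shifted about 8° against the bar, so the collar was standing still. Total slip is about 13° (0.23 rad), inside the 0.05 to 1.1 allowed.
- **Release:** the gripper is open and about 43 mm above the handle, touching nothing.

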